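Put the stoneware spoons away and slide their rack onto its mat

ROBOT

A 7-joint arm with a two-finger parallel gripper is mounted at the origin on the work surface. World frame = base frame: x ahead of the robot, y to its left, z up, the work surface at z = 0. Lengths are in m, angles in rad, forces in N, time in s.
With the tool pointing down it reaches from about 0.425 to 0.825 m from the base axis. Payload 3.6 kg.
Tool frame: the origin (TCP) lies on the centre line of the jaws, within the pads' length; the fingertips stand 14 mm ahead of it and the grasp point (between the pads) lies 5 mm behind it; z points along the fingers, y is the direction in which the jaws open and shut (so a half turn about z gives the same grasp; the last joint's range is limited). The gripper opens to 93 mm and grips with 3 to 60 N. Pads are 15 mm wide; open, the fingers measure 128 mm over their backs; the gripper's body (75 mm by 188 mm) begins 65 mm behind the grasp point.
Start: joints at [1.22, 0.615, -0.013, 1.423, 0.008, 1.103, -0.04], TCP at [0.207, -0.616, 0.202] pointing down, gripper open.
Joint ranges: [-3.12, 3.12], [-0.3, 2.06], [-1.34, 1.32], [0.26, 2.42], [-1.36, 4.5], [0.01, 1.98], [-2.84, 2.84]. Speed limits (rad/s): [2.79, 2.79, 3.14, 3.14, 3.14, 3.14, 3.14].

INTERFACE

Orientations are given as a rotation vector (axis times angle).
In Python, from bench import ctrl, vision gives the robot as it stands. The module is installed in compiled form; this text tells all that it offers.
- The arm moves only by the tool servo_tool, never from a script. Its argument "moves" is a list that holds one entry, the list of rows, each a list of 5 numbers: the opening, from 0 (shut) to 1 (fully open), then the shift along the tool's x, y, z in mm, then the turn about the tool's z in degrees. In form: [[[hand, dx, dy, dz, twist], ...]]. A call has 1 to 10 rows; each row is the pose to reach, as a shift and turn from the pose measured when the call began, along the tool's axes at that moment; what a row does not reach only later rows make up. A row lasts 1/10 s, in which the tool goes at most 50 mm and 8.59 degrees, less where a joint would pass 70% of its speed; a pose out of reach is approached as far as the arm can. A call with a gripper value outside its range is refused whole. The fingers move at their own pace and stop on an object; "newtons" is the grip in N (left out, the last holds). Time passes only in rows, so rows that repeat a pose let the fingers close. It gives the time, the measured TCP pose, the force and the opening at its end, in the units of the state.
- ctrl.sense(): the state, without advancing time (a new reading comes with each control period).
- vision.read_camera(name): name is "side" or "top" or "wrist"; returns a dict with "pixels" (384x512x3 uint8, blue, green, red), "fx", "fy", "cx", "cy" (pixels), "T" (4x4, takes a point from camera to world coordinates). Camera axes: x right, y down, z forward; pixel columns grow to the right and rows downward; lengths in m; the calibration is good to about 2 mm. The wrist camera is an equidistant fisheye: a pixel r from the principal point sees the ray r / f radians off the axis. A picture is of the moment at which its call begins. There is no depth.
- ctrl.finish_job(): hands the job in, once; it reports no verdict.
The state is a dict: "t": time; "qpos": joint angles; "qvel": joint speeds; "effort": joint torques, N m; "position": TCP position; "tcp_rot": TCP orientation; "wrist_force": force on the tool from outside, world axes, zero at the start; "ft_torque": the same for the moment, N m; "grip_width": finger opening in m.
Only numpy, scipy, OpenCV 4.12 (cv2) and the standard library are available. Lean on these libraries where they do the work, as an engineer would, in place of code of your own. Each camera call takes 0.05 s, during which the arm holds its last target.

TASK

Finish the washing-up: stand every stoneware spoon from the grey drying mat, handle down and bowl up, in the cups of the spoon rack, and only when all are in, gently slide the loaded rack across the counter, without lifting it, until its wooden slab lies wholly on the cork mat with the spoons still standing. The spoons are fragile and the rack must not be knocked: never let the fingers press on a spoon with more than about 25 N in all, nor on the rack with more than 25 N, and leave the other kitchen things where they are.

Things in the scene. Friction and masses are not known exactly. Their poses are not given: they have to be found in the camera images.
- spoon0: white stoneware spoon, 222 mm, some 110 g: handle 16 x 16 x 184 mm, round bowl 44 mm across, 16 thick. Origin on the centre line at the handle's free end; +x runs to the bowl (its centre at 200 mm), bowl opens to +z; balances 120 mm from the origin. Lies flat at first, centre line 8 mm up. Breaks if the fingers press it with over 25 N (both added). May be absent
- spoon1: white stoneware spoon, 222 mm, some 110 g: handle 16 x 16 x 184 mm, round bowl 44 mm across, 16 thick. Origin on the centre line at the handle's free end; +x runs to the bowl (its centre at 200 mm), bowl opens to +z; balances 120 mm from the origin. Lies flat at first, centre line 8 mm up. Breaks if the fingers press it with over 25 N (both added). May be absent
- spoon2: white stoneware spoon, 222 mm, some 110 g: handle 16 x 16 x 184 mm, round bowl 44 mm across, 16 thick. Origin on the centre line at the handle's free end; +x runs to the bowl (its centre at 200 mm), bowl opens to +z; balances 120 mm from the origin. Lies flat at first, centre line 8 mm up. Breaks if the fingers press it with over 25 N (both added). May be absent
- spoon3: white stoneware spoon, 222 mm, some 110 g: handle 16 x 16 x 184 mm, round bowl 44 mm across, 16 thick. Origin on the centre line at the handle's free end; +x runs to the bowl (its centre at 200 mm), bowl opens to +z; balances 120 mm from the origin. Lies flat at first, centre line 8 mm up. Breaks if the fingers press it with over 25 N (both added). May be absent
- rack: loose spoon rack, some 450 g: flat wooden slab 112 (x) x 260 (y) x 16 mm high with four open steel cups in a row. Origin: centre of its underside, +x away from the robot. Cup centres x = 0, y = -78, -26, 26, 78 mm; inside 54 (x) x 48 (y), walls 4, floor 16 and rim 101 mm above the counter; slab juts 25 mm past the cups along x, 24 along y
- rack_corner0 (a point): lower corner of the rack's slab at (-56, -130) mm in the rack's frame
- rack_corner1 (a point): lower corner of the rack's slab at (-56, +130) mm in the rack's frame
- rack_corner2 (a point): lower corner of the rack's slab at (+56, -130) mm in the rack's frame
- rack_corner3 (a point): lower corner of the rack's slab at (+56, +130) mm in the rack's frame
- mat: cork mat 162 (x) x 310 (y) mm, 1 mm thin, let in flush with the counter (no step), fixed; origin at its centre at counter level, x points roughly away from the robot
- drymat: grey ribbed drying mat 260 (x) x 360 (y) mm, 1 mm thin, flush, fixed, on which the spoons lie side by side, handle ends towards the robot; origin at its centre
- mug: blue mug, radius 40, 90 mm high; leave alone; origin under its centre
- soap: yellow washing-up bottle, radius 32, 210 mm high; leave alone; origin under its centre
- jar: glass jar, radius 36, 100 mm high; leave alone; origin under its centre
- salt: wooden salt mill, radius 26, 80 mm high; leave alone; origin under its centre
- spongebox: flat blue sponge box 80 x 45 x 22 mm; leave alone; origin under its centre
- bowl: white bowl, radius 65, 55 mm high; leave alone; origin under its centre
Not all that is in view belongs to the job. Leave any black or blue look-alike of the spoon3 alone.

How it is judged:
By the outcome, as a careful person would: the job done as asked, in the order asked, and still so for the second after the job is handed in, with the robot touching nothing.
Of spoon0, spoon1, spoon2, spoon3 only 3 to 4 are there at a start; the rules pass over those that are not, and their reading is None.
At some moment in a run one of spoon0, spoon1, spoon2, spoon3, rack may be knocked a few centimetres aside while the robot is not near it.
Once in a run the grip may slacken for a moment while it holds something.
It also fails if it takes over 210 s, if anything falls off the work surface, if the arm or the gripper's body presses on something with over 40 N, if the wrist force passes 120 N, or if a joint passes its speed limit or range.

## Working session

There is one attempt and no reset: what is moved stays moved. The work goes in short steps, Python scripts to look and compute and a tool call to move; the robot and the scene stay as the last step left them, time stands still between calls to the robot, and variables do not carry over. Pictures are saved under pics/ and viewed, and the job is handed in when it is done.

Besides the shell and the picture viewer there is one more tool, called after "Call:" as name([rows], argument=value, ...), one row to a line, values as JSON. servo_tool: Moves the arm, as the interface text tells. Its arguments: {"type":"object","properties":{"moves":{"type":"array","items":{"type":"array","items":{"type":"array","items":{"type":"number"}}}},"newtons":{"type":"number"}},"required":["moves"]}

```bash
mkdir -p pics; ls; python3 - <<'E'
from bench import ctrl, vision
import cv2,numpy as np
s=ctrl.sense()
for k in s: print(k,np.round(s[k],4))
for n in ["side","top","wrist"]:
    c=vision.read_camera(n); cv2.imwrite(f"pics/{n}0.png",c["pixels"])
    print(n,c["fx"],c["fy"],c["cx"],c["cy"]);print(np.round(c["T"],4).tolist())
E
```

```text
pics
t 0.0
qpos [ 1.2205  0.6159 -0.0127  1.4249  0.0081  1.1034 -0.0404]
qvel [ 0.0007  0.001   0.     -0.001  -0.0007  0.0004  0.0001]
effort [ 5.00000e-04 -4.58941e+01  2.09300e-01 -1.65745e+01 -6.10000e-02
  2.04000e-02  2.00000e-04]
position [ 0.2066 -0.6154  0.2004]
tcp_rot [-3.098e+00 -5.062e-01  7.000e-04]
wrist_force [ 0.7195 -0.6051 -0.0942]
ft_torque [0.007  0.0053 0.0263]
grip_width 0.0932
side 358.7588640179352 358.7588640179352 262.58250249605845 197.82434957576118
[[-0.9972, -0.051, 0.0549, 0.418], [-0.074, 0.7873, -0.6122, 0.7125], [-0.012, -0.6145, -0.7888, 0.947], [0.0, 0.0, 0.0, 1.0]]
top 435.84633897676486 435.84633897676486 255.4730441514247 194.22398382293503
[[0.0161, -0.985, 0.1716, 0.1967], [-0.9999, -0.0162, 0.0007, 0.0066], [0.0021, -0.1716, -0.9852, 1.7329], [0.0, 0.0, 0.0, 1.0]]
wrist 297.3186396354542 297.3186396354542 254.95610170929663 191.83072915946576
[[0.3172, -0.9202, -0.2295, 0.2681], [-0.9484, -0.3086, -0.0731, -0.595], [-0.0036, 0.2408, -0.9706, 0.3834], [0.0, 0.0, 0.0, 1.0]]
```

Candidates for the spoons, as (column, row) in the top picture:
- White spoons with bowls at (174,160), (200,159), (217,168) and (234,169), all on the grey mat.
- Look-alikes to leave alone: a black one at (218,104) and a blue one at (183,267).

The rack is at (318,197) and the cork mat at (319,167). I'll check the white ones in a close crop and measure.

```bash
cat > h.py <<'E'
import numpy as np, cv2
from bench import ctrl, vision
from scipy.optimize import least_squares
from scipy.spatial.transform import Rotation as R
def proj(c,P,fish=False):
    P=np.atleast_2d(P); T=c["T"]; p=(P-T[:3,3])@T[:3,:3]
    if fish:
        r=np.hypot(p[:,0],p[:,1])+1e-12; th=np.arctan2(r,p[:,2])
        return np.c_[c["cx"]+c["fx"]*th*p[:,0]/r, c["cy"]+c["fy"]*th*p[:,1]/r]
    return np.c_[c["cx"]+c["fx"]*p[:,0]/p[:,2], c["cy"]+c["fy"]*p[:,1]/p[:,2]]
def ray(c,uv,fish=False):
    uv=np.atleast_2d(uv).astype(float); x=(uv[:,0]-c["cx"])/c["fx"]; y=(uv[:,1]-c["cy"])/c["fy"]
    if fish:
        th=np.hypot(x,y)+1e-12; d=np.c_[np.sin(th)*x/th,np.sin(th)*y/th,np.cos(th)]
    else: d=np.c_[x,y,np.ones(len(x))]
    return d@c["T"][:3,:3].T
def onz(c,uv,z,fish=False):
    d=ray(c,uv,fish); o=c["T"][:3,3]; s=(z-o[2])/d[:,2]; return o+s[:,None]*d
def tri(obs): # list of (cam,uv,fish)
    A=np.zeros((3,3));b=np.zeros(3)
    for c,uv,f in obs:
        d=ray(c,uv,f)[0]; d/=np.linalg.norm(d); M=np.eye(3)-np.outer(d,d); A+=M; b+=M@c["T"][:3,3]
    return np.linalg.solve(A,b)
def crop(img,x0,y0,x1,y1,k,name):
    cv2.imwrite("pics/"+name,cv2.resize(img[y0:y1,x0:x1],None,fx=k,fy=k,interpolation=cv2.INTER_CUBIC))
def toolaxes():
    s=ctrl.sense(); return np.array(s["position"]), R.from_rotvec(s["tcp_rot"]).as_matrix(), s
E
python3 - <<'E'
from h import *
t=vision.read_camera("top"); s=vision.read_camera("side")
crop(t["pixels"],140,130,380,230,3.3,"topc.png")
crop(s["pixels"],180,100,310,340,2.4,"sidec.png")
for n,c,box in (("top",t,(150,145,260,235)),("side",s,(180,205,305,335))):
    im=c["pixels"].astype(int); x0,y0,x1,y1=box
    m=np.zeros(im.shape[:2],np.uint8); m[y0:y1,x0:x1]=((im.min(2)>150)[y0:y1,x0:x1])*255
    k,l,st,ce=cv2.connectedComponentsWithStats(m)
    for i in range(1,k):
        if st[i,4]<40: continue
        ys,xs=np.nonzero(l==i); P=onz(c,np.c_[xs,ys],0.010)[:,:2]
        mu=P.mean(0); w,v=np.linalg.eigh(np.cov((P-mu).T)); d=v[:,1]*np.sign(v[0,1])
        a=(P-mu)@d; b=(P-mu)@np.array([-d[1],d[0]])
        far=a>a.max()-0.04
        bc=mu+d*(a.max()-0.022); print(n,"cen",mu.round(4),"dir deg",np.degrees(np.arctan2(d[1],d[0])).round(2),"len",(a.max()-a.min()).round(4),"bowl",bc.round(4),"bw",np.ptp(b[far]).round(4), "end",(mu+d*a.min()).round(4))
E
```

```text
top cen [0.5623 0.3549] dir deg -8.29 len 0.2231 bowl [0.633  0.3446] bw 0.0433 end [0.434  0.3736]
top cen [0.569  0.2527] dir deg -12.09 len 0.2221 bowl [0.6391 0.2376] bw 0.0428 end [0.4435 0.2796]
top cen [0.5343 0.1784] dir deg -10.84 len 0.2261 bowl [0.6061 0.1647] bw 0.0433 end [0.4057 0.203 ]
top cen [0.5294 0.1044] dir deg -5.39 len 0.2227 bowl [0.6021 0.0975] bw 0.0418 end [0.4023 0.1164]
side cen [0.5212 0.1055] dir deg -6.78 len 0.225 bowl [0.603  0.0958] bw 0.0468 end [0.4015 0.1197]
side cen [0.5259 0.1798] dir deg -12.39 len 0.2246 bowl [0.6061 0.1621] bw 0.047 end [0.4082 0.2056]
side cen [0.5628 0.2538] dir deg -13.19 len 0.2249 bowl [0.6425 0.2352] bw 0.0448 end [0.4449 0.2815]
side cen [0.5564 0.355 ] dir deg -9.34 len 0.2251 bowl [0.6356 0.342 ] bw 0.0454 end [0.4352 0.375 ]
```

The crop shows four white spoons on the grey mat, all to the description, and the two cameras agree to about 3 mm. Next I'll measure the rack in larger crops.

```bash
python3 - <<'E'
from h import *
t=vision.read_camera("top"); s=vision.read_camera("side")
crop(t["pixels"],275,145,365,220,8,"rt.png")
crop(s["pixels"],200,105,295,185,8,"rs.png")
E
cat > rackfit.py <<'E'
from h import *
def fit(obs, p0=(0.5,-0.16,0)):
    def f(p):
        r=[]
        for c,uv,P in obs:
            cs,sn=np.cos(p[2]),np.sin(p[2])
            W=[p[0]+cs*P[0]-sn*P[1],p[1]+sn*P[0]+cs*P[1],P[2]]
            r+=list((proj(c,W)[0]-uv)/c["fx"]*500)
        return r
    s=least_squares(f,p0,loss="soft_l1"); return s.x, np.array(s.fun)
E
python3 - <<'E'
from rackfit import *
t=vision.read_camera("top"); s=vision.read_camera("side")
T=lambda x,y:np.array([275+x/8-.5+.0625*8*0,145+y/8-.5])
S=lambda x,y:np.array([200+x/8-.5,105+y/8-.5])
rx,ry,z=.031,.106,.101
o=[(t,T(126,341),(rx,ry,z)),(t,T(570,334),(rx,-ry,z)),(t,T(576,466),(-rx,-ry,z)),(t,T(122,468),(-rx,ry,z)),
(t,T(64,326),(.056,.13,.016)),(t,T(72,547),(-.056,.13,0)),(t,T(592,541),(-.056,-.13,0)),
(s,S(472,66),(rx,-ry,z)),(s,S(607,70),(-rx,-ry,z)),(s,S(596,398),(-rx,ry,z)),(s,S(452,398),(rx,ry,z)),
(s,S(425,177),(.056,-.13,.016)),(s,S(655,180),(-.056,-.13,.016)),(s,S(400,582),(.056,.13,.016)),(s,S(652,582),(-.056,.13,.016))]
p,r=fit(o); print("rack",p.round(4),np.degrees(p[2]).round(2)); print(r.round(2).reshape(-1,2).tolist())
for sub,n in ((o[:7],"top"),(o[7:],"side")):
    print(n,fit(sub)[0].round(4))
a,b=.081,.155
m=[(t,T(47,46),(a,b,0)),(t,T(655,43),(a,-b,0)),(t,T(662,352),(-a,-b,0)),(s,S(147,130),(a,-b,0)),(s,S(66,600),(a,b,0))]
p,r=fit(m,(0.62,-.16,0)); print("mat",p.round(4),np.degrees(p[2]).round(2)); print(r.round(2).reshape(-1,2).tolist())
# heights by triangulation: rim corners, spoon bowls
for i,j in ((0,10),(1,7),(2,8),(3,9)): print("rim tri",tri([(o[i][0],o[i][1],0),(o[j][0],o[j][1],0)]).round(4))
def ends(c,box):
    im=c["pixels"].astype(int); x0,y0,x1,y1=box
    m=np.zeros(im.shape[:2],np.uint8); m[y0:y1,x0:x1]=((im.min(2)>150)[y0:y1,x0:x1])*255
    k,l,st,ce=cv2.connectedComponentsWithStats(m); out=[]
    for i in range(1,k):
        if st[i,4]<40: continue
        d=cv2.distanceTransform((l==i).astype(np.uint8),cv2.DIST_L2,5); w=d**4; yy,xx=np.mgrid[:d.shape[0],:d.shape[1]]
        out.append([(w*xx).sum()/w.sum(),(w*yy).sum()/w.sum()])
    return sorted(out,key=lambda q:onz(c,q,.01)[0,1])
A=ends(t,(150,145,260,235));B=ends(s,(180,205,305,335))
for q,w in zip(A,B): print("bowl tri",tri([(t,q,0),(s,w,0)]).round(4))
E
```

```text
rack [ 0.4852 -0.2314  0.0392] 2.25
[[-0.01, -0.4], [0.02, -0.82], [0.26, -1.34], [1.26, -0.18], [-0.19, -0.54], [-0.55, 0.12], [-0.78, -0.7], [0.22, 0.37], [0.29, -0.02], [1.08, 0.54], [-0.01, 0.11], [0.46, -0.24], [0.5, -0.21], [-0.57, -0.8], [0.81, 0.03]]
top [ 0.4831 -0.2314  0.0307]
side [ 0.4861 -0.2313  0.0409]
mat [ 0.6058 -0.2489  0.0281] 1.61
[[0.06, 0.34], [-0.64, -0.18], [0.71, -0.06], [0.47, 0.43], [-0.48, -0.22]]
rim tri [ 0.5113 -0.1243  0.1011]
rim tri [ 0.5192 -0.336   0.1018]
rim tri [ 0.4566 -0.338   0.1006]
rim tri [ 0.4505 -0.1224  0.1064]
bowl tri [0.5692 0.1004 0.0143]
bowl tri [0.5777 0.1682 0.0112]
bowl tri [0.614  0.2417 0.0099]
bowl tri [0.6101 0.3465 0.0123]
```

```bash
cat > plan.py <<'E'
import sys
from h import *
def plan(x,y,z,az=None):
    p,M,s=toolaxes()
    d=M.T@(np.array([x,y,z])-p)*1000
    a0=np.degrees(np.arctan2(M[1,0],M[0,0])); tw=0 if az is None else -((az-a0+180)%360-180)
    print("t",round(s["t"],2),"pos",np.round(p,4),"az",round(a0,1),"tilt",np.round(np.degrees(np.arccos(-M[2,2])),2),"q",np.round(s["qpos"],2),"w",round(s["grip_width"],4),"F",np.round(s["wrist_force"],1))
    print("shift",d.round(1),"twist",round(tw,1), "dist",round(np.linalg.norm(d)))
if __name__=="__main__": plan(*map(float,sys.argv[1:]))
E
python3 plan.py 0.56 0.09 0.30 -6
```

```text
t 0.45 pos [ 0.2068 -0.6161  0.2014] az 18.6 tilt 0.02 q [ 1.22  0.61 -0.01  1.42  0.01  1.1  -0.04] w 0.0934 F [ 0.5  0.5 -0.3]
shift [ 559.6 -557.   -98.4] twist 24.6 dist 796
```

Call:
servo_tool([
  [[0.6, 0, 0, -50, 0], [0.6, 0, 0, -98, 0], [0.6, 35, -35, -98, 3], [0.6, 70, -70, -98, 6], [0.6, 105, -105, -98, 9], [0.6, 140, -140, -98, 12], [0.6, 175, -175, -98, 15], [0.6, 210, -210, -98, 18], [0.6, 245, -245, -98, 21], [0.6, 280, -280, -98, 24]],
], newtons=6)

```text
t: 1.45
position: [0.3838, -0.2597, 0.2999]
tcp_rot: [3.138, -0.153, 0.001]
wrist_force: [1.3, 0.8, 0.1]
grip_width: 0.0557
```

```bash
python3 plan.py 0.57 0.095 0.30 -6
```

```text
t 1.45 pos [ 0.3838 -0.2597  0.2999] az -5.6 tilt 0.06 q [ 0.59  0.23 -0.05  1.77  0.01  1.14 -1.13] w 0.0557 F [1.3 0.8 0.1]
shift [ 150.9 -371.2   -0. ] twist 0.4 dist 401
```

Call:
servo_tool([
  [[0.6, 17, -41, 0, 0], [0.6, 34, -82, 0, 0], [0.6, 51, -123, 0, 0], [0.6, 68, -164, 0, 0], [0.6, 84, -206, 0, 0], [0.6, 100, -247, 0, 0], [0.6, 117, -288, 0, 0], [0.6, 134, -330, 0, 0], [0.6, 151, -371, 0, 0.4], [0.6, 151, -371, 0, 0.4]],
])

```text
t: 2.45
position: [0.5708, 0.1032, 0.2992]
tcp_rot: [-3.133, 0.146, -0.001]
wrist_force: [-0.2, 0.0, -1.0]
grip_width: 0.0559
```

```bash
python3 - <<'E'
from h import *
w=vision.read_camera("wrist"); cv2.imwrite("pics/w1.png",w["pixels"])
print(proj(w,[[.602,.097,.008],[.606,.164,.008],[.64,.237,.008]],True).round(1))
E
python3 plan.py 0.602 0.097 0.2 -6
```

```text
[[258.2 140.2]
 [216.3 141.9]
 [170.3 126.6]]
t 2.5 pos [0.5702 0.0988 0.2993] az -5.6 tilt 0.09 q [-0.07  0.43 -0.22  1.48  0.1   1.24 -1.97] w 0.0557 F [-0.7 -1.1  0.6]
shift [31.8 -1.2 99.3] twist 0.4 dist 104
```

The wrist view shows white bowls at (258,142), (217,144), (170,128) and (113,141), which matches the prediction. I'll refine from here.

```bash
cat > wspoon.py <<'E'
from h import *
def wspoons(z=0.012,name=None):
    w=vision.read_camera("wrist"); im=w["pixels"].astype(int)
    if name: cv2.imwrite("pics/"+name,w["pixels"])
    m=((im.min(2)>140)*255).astype(np.uint8); m[260:]=0
    k,l,st,ce=cv2.connectedComponentsWithStats(m); out=[]
    for i in range(1,k):
        if st[i,4]<150: continue
        ys,xs=np.nonzero(l==i); P=onz(w,np.c_[xs,ys],z,True)[:,:2]
        if np.ptp(P[:,0])>.4 or P[:,0].mean()>.75: continue
        mu=P.mean(0); ww,v=np.linalg.eigh(np.cov((P-mu).T)); d=v[:,1]*np.sign(v[0,1])
        b=P[(P-mu)@d>((P-mu)@d).max()-.046]
        # handle direction from handle pixels only
        a=(P-mu)@d; h=P[a<a.max()-.055]
        if len(h)<20: continue
        wh,vh=np.linalg.eigh(np.cov((h-h.mean(0)).T)); dh=vh[:,1]*np.sign(vh[0,1])
        hull=cv2.minEnclosingCircle((b*1e4).astype(np.float32))
        bc=np.array(hull[0])/1e4
        n=np.array([-dh[1],dh[0]]); c=h.mean(0)+dh*((bc-h.mean(0))@dh)
        am=((P-mu)@dh).max()
        c2=mu+n*((h.mean(0)-mu)@n)+dh*(am-.022)
        print("circ",bc.round(4),"r",round(hull[1]/1e4,4),"axis-based",c2.round(4),"dir",np.degrees(np.arctan2(dh[1],dh[0])).round(1))
if __name__=="__main__":
    import sys; wspoons(name=sys.argv[1] if len(sys.argv)>1 else None)
E
python3 wspoon.py
```

```text
circ [ 0.6538 -0.2351] r 0.0284 axis-based [ 0.6566 -0.2692] dir -10.6
circ [0.6428 0.2594] r 0.0461 axis-based [0.6441 0.274 ] dir -7.1
circ [0.6379 0.3549] r 0.0352 axis-based [0.639  0.3575] dir -8.8
circ [0.6029 0.1808] r 0.0399 axis-based [0.6136 0.2006] dir 1.3
circ [0.5994 0.0996] r 0.0387 axis-based [0.601  0.0977] dir -8.9
circ [0.5891 0.0503] r 0.0261 axis-based [0.5906 0.0505] dir -9.0
circ [0.5787 0.1348] r 0.0237 axis-based [0.5799 0.1361] dir -9.1
circ [ 0.4815 -0.1257] r 0.057 axis-based [ 0.4653 -0.1187] dir 87.7
```

```bash
sed -i 's/min(2)>140/min(2)>185/' wspoon.py; python3 wspoon.py
```

```text
circ [0.638  0.2382] r 0.0238 axis-based [0.6392 0.2389] dir -11.6
circ [0.6315 0.3463] r 0.0242 axis-based [0.6328 0.3451] dir -8.5
circ [0.5995 0.0988] r 0.0239 axis-based [0.5997 0.0989] dir -5.2
circ [0.6028 0.1651] r 0.0237 axis-based [0.6043 0.1657] dir -10.3
circ [ 0.4515 -0.1956] r 0.0377 axis-based [ 0.4559 -0.4135] dir -88.3
```

```bash
python3 plan.py 0.601 0.0945 0.08 -5.6
```

```text
t 2.6 pos [0.5699 0.0939 0.2997] az -6.0 tilt 0.1 q [-0.06  0.43 -0.22  1.48  0.1   1.24 -1.97] w 0.0556 F [ 0.1 -0.7  0.2]
shift [ 30.8  -4.2 219.7] twist -0.4 dist 222
```

Call:
servo_tool([
  [[0.6, 10, -2, 40, 0], [0.6, 20, -4, 80, 0], [0.6, 31, -4, 120, 0], [0.6, 31, -4, 160, 0], [0.6, 31, -4, 190, 0], [0.6, 31, -4, 210, 0], [0.6, 31, -4, 220, 0], [0.6, 31, -4, 220, 0], [0.6, 31, -4, 220, 0]],
])

```text
t: 3.5
position: [0.6021, 0.0935, 0.081]
tcp_rot: [3.136, -0.167, 0.004]
wrist_force: [0.9, -0.5, 0.7]
grip_width: 0.0555
```

```bash
python3 wspoon.py w2.png; python3 plan.py 0.601 0.0945 0.017 -5.6;python3 - <<'E'
from h import *
t=vision.read_camera("top");crop(t["pixels"],190,130,270,200,8,"t2.png")
E
```

```text
circ [0.637  0.2422] r 0.0266 axis-based [0.5978 0.2582] dir 69.4
circ [0.6265 0.2827] r 0.0232 axis-based [0.5978 0.2741] dir -62.3
circ [0.6321 0.3478] r 0.0247 axis-based [0.5995 0.3568] dir 75.2
circ [0.5986 0.0984] r 0.0238 axis-based [0.5997 0.0977] dir -5.8
t 3.55 pos [0.6024 0.0939 0.0814] az -6.1 tilt 0.21 q [-0.08  0.69 -0.18  1.68  0.17  0.79 -2.02] w 0.056 F [0.4 0.4 0.2]
shift [-1.7 -0.5 64.4] twist -0.5 dist 64
```

Call:
servo_tool([
  [[0.6, -2, 0, 20, -0.5], [0.6, -2, 0, 38, -0.5], [0.6, -2, 0, 52, -0.5], [0.6, -2, 0, 60, -0.5], [0.6, -2, 0, 63, -0.5], [0.6, -2, 0, 64, -0.5], [0.6, -2, 0, 64, -0.5]],
])

```text
t: 4.3
position: [0.6012, 0.0944, 0.018]
tcp_rot: [3.137, -0.152, 0.007]
wrist_force: [-0.5, 0.1, 0.5]
grip_width: 0.0559
```

Call:
servo_tool([
  [[0.35, 0, 0, 0, 0], [0.35, 0, 0, 0, 0], [0.35, 0, 0, 0, 0], [0.35, 0, 0, 0, 0], [0.35, 0, 0, 0, 0]],
], newtons=5)

```text
t: 4.8
position: [0.6012, 0.0944, 0.018]
tcp_rot: [3.137, -0.152, 0.008]
wrist_force: [-0.2, 0.3, 0.4]
grip_width: 0.0329
```

```bash
python3 plan.py 0.40 0.11 0.22; python3 wspoon.py w3.png
```

```text
t 4.8 pos [0.6012 0.0944 0.018 ] az -5.5 tilt 0.28 q [-0.09  0.77 -0.16  1.72  0.19  0.66 -2.03] w 0.0329 F [-0.2  0.3  0.4]
shift [-200.8    4.  -202.9] twist 0 dist 286
circ [0.6434 0.2564] r 0.0409 axis-based [0.6262 0.2901] dir 49.2
circ [0.6173 0.1757] r 0.0253 axis-based [0.6052 0.1443] dir -14.7
circ [0.6084 0.1019] r 0.0293 axis-based [0.578  0.0885] dir -67.4
```

Call:
servo_tool([
  [[0.6, 0, 0, 0, 0], [0.6, 0, 0, 0, 0], [0.6, 0, 0, 0, 0], [0.6, 0, 0, 0, 0]],
])

```text
t: 5.25
position: [0.6012, 0.0945, 0.018]
tcp_rot: [3.137, -0.152, 0.007]
wrist_force: [-0.2, 0.1, -0.4]
grip_width: 0.0548
```

```bash
python3 plan.py 0.40 0.11 0.22; python3 - <<'E'
from h import *
w=vision.read_camera("wrist"); cv2.imwrite("pics/w4.png",w["pixels"])
p,M,s=toolaxes()
for dz in (0.014,-.005):
  for dy in (-.028,.028): print(proj(w,p+M@np.array([0,dy,dz]),True).round(1))
print(onz(w,[[245,220],[262,188]],0.016,True))
t=vision.read_camera("top");crop(t["pixels"],190,130,270,200,8,"t4.png")
s=vision.read_camera("side");crop(s["pixels"],180,190,300,280,6,"s4.png")
E
```

```text
t 5.25 pos [0.6012 0.0945 0.018 ] az -5.5 tilt 0.27 q [-0.09  0.77 -0.16  1.72  0.19  0.66 -2.03] w 0.0548 F [-0.2  0.1 -0.4]
shift [-200.8    4.1 -203. ] twist 0 dist 286
[[214.9 213.9]]
[[294.8 213.8]]
[[211.1 223.1]]
[[298.6 223.1]]
[[0.60159282 0.10089107 0.016     ]
 [0.62201972 0.08777583 0.016     ]]
```

Call:
servo_tool([
  [[0.2, 0, 0, 0, 0], [0.2, 0, 0, 0, 0], [0.2, 0, 0, 0, 0], [0.2, 0, 0, 0, 0], [0.2, 0, 0, 0, 0], [0.2, 0, 0, 0, 0]],
])

```text
t: 6.0
position: [0.6012, 0.0944, 0.018]
tcp_rot: [3.137, -0.152, 0.007]
wrist_force: [-0.6, 0.3, 0.2]
grip_width: 0.0188
```

```bash
python3 plan.py 0.40 0.11 0.22; python3 - <<'E'
from h import *
w=vision.read_camera("wrist"); crop(w["pixels"],150,150,350,300,4,"w5.png")
s=vision.read_camera("side");crop(s["pixels"],180,190,300,280,6,"s5.png")
E
```

```text
t 6.0 pos [0.6012 0.0944 0.018 ] az -5.5 tilt 0.27 q [-0.09  0.77 -0.16  1.72  0.19  0.66 -2.03] w 0.0188 F [-0.6  0.3  0.2]
shift [-200.8    4.  -203. ] twist 0 dist 286
```

Call:
servo_tool([
  [[0.05, 0, 0, 0, 0], [0.05, 0, 0, 0, 0], [0.05, 0, 0, 0, 0], [0.05, 0, 0, 0, 0]],
])

```text
t: 6.5
position: [0.6012, 0.0944, 0.018]
tcp_rot: [3.137, -0.152, 0.007]
wrist_force: [-0.6, -0.9, 0.4]
grip_width: 0.0051
```

```bash
python3 - <<'E'
from h import *
w=vision.read_camera("wrist"); crop(w["pixels"],150,150,350,300,4,"w6.png")
p,M,s=toolaxes(); print(s["grip_width"],p)
for n in("side","top"):
    c=vision.read_camera(n); im=c["pixels"].copy()
    for z,col in ((.014,(0,0,255)),(0,(0,255,0)),(-.065,(255,0,0))):
        q=proj(c,p+M@np.array([0,0,z]))[0]; print(n,z,q.round(1)); 
E
```

```text
0.00468466969088692 [0.60117014 0.0944274  0.01798396]
side 0.014 [222.7 224.3]
side 0 [222.3 221.8]
side -0.065 [220.2 209.6]
top 0.014 [234.6 168.9]
top 0 [234.5 168.1]
top -0.065 [233.7 164.3]
```

The fingers closed fully above the spoon without touching it, so the tips sit higher than reckoned. I'll open, then go down in small steps while watching the force.

Call:
servo_tool([
  [[0.6, 0, 0, 0, 0], [0.6, 0, 0, 0, 0], [0.6, 0, 0, 0, 0], [0.6, 0, 0, 0, 0], [0.6, 0, 0, 2, 0], [0.6, 0, 0, 4, 0], [0.6, 0, 0, 4, 0]],
])

```text
t: 7.35
position: [0.6009, 0.0944, 0.0136]
tcp_rot: [3.137, -0.152, 0.006]
wrist_force: [-1.1, 0.9, 0.3]
grip_width: 0.054
```

```bash
python3 - <<'E'
from h import *
p,M,s=toolaxes(); print(s["t"],s["grip_width"],p,s["wrist_force"])
c=vision.read_camera("side"); crop(c["pixels"],180,150,270,260,5,"s7.png")
E
```

```text
7.35 0.05400618172551662 [0.60087843 0.094397   0.01355761] [-1.14361924  0.85683332  0.27453159]
```

Call:
servo_tool([
  [[0.6, 0, 0, 2, 0], [0.6, 0, 0, 4, 0], [0.6, 0, 0, 4, 0]],
])

```text
t: 7.7
position: [0.6007, 0.0943, 0.0093]
tcp_rot: [3.137, -0.152, 0.005]
wrist_force: [-0.1, -1.1, -0.4]
grip_width: 0.0558
```

```bash
python3 - <<'E'
from h import *
p,M,s=toolaxes(); print(s["t"],s["grip_width"],p,s["wrist_force"])
c=vision.read_camera("wrist"); crop(c["pixels"],150,150,350,300,4,"w8.png")
E
```

```text
7.7 0.05580821767756216 [0.60069304 0.09429668 0.00928866] [-0.0836066  -1.05687129 -0.38223456]
```

```bash
python3 - <<'E'
from h import *
c=vision.read_camera("wrist"); p,M,s=toolaxes()
L=150+np.array([232,285])/4; Rr=150+np.array([615,285])/4
L=[150+232/4-.5,150+285/4-.5]; Rr=[150+613/4-.5,150+285/4-.5]
f=lambda v:(proj(c,np.array([p+M@np.array([v[0],v[2]-s["grip_width"]/2,v[1]]),p+M@np.array([v[0],v[2]+s["grip_width"]/2,v[1]])]),True)-[L,Rr]).ravel()
r=least_squares(f,[0,0,0]);print("x,z,yoff of tip in tool mm",r.x*1000,r.fun)
Tc=np.eye(4); print("cam in tool", M.T@(c["T"][:3,3]-p), (M.T@c["T"][:3,:3]).round(3).tolist())
# bowl circle fit for height: contour of bright blob
im=c["pixels"].astype(int); m=((im.min(2)>185)*255).astype(np.uint8); m[258:]=0
k,l,st,ce=cv2.connectedComponentsWithStats(m)
i=l[215,251]; 
cn=max(cv2.findContours((l==i).astype(np.uint8),0,cv2.CHAIN_APPROX_NONE)[0],key=len)[:,0]
cn=cn[cn[:,1]<245]
def g(v): 
    P=onz(c,cn,v[2],True)[:,:2]; return np.hypot(P[:,0]-v[0],P[:,1]-v[1])-.022
r=least_squares(g,[.6,.098,.012],x_scale=.01);print("bowl x,y,z(rim, r=22)",r.x.round(4),np.abs(r.fun).max())
E
```

```text
x,z,yoff of tip in tool mm [  6.95844777 -20.33796175   0.27121964] [-0.00030857  0.03137929 -0.00034978 -0.03136604]
cam in tool [ 0.06478551  0.00046584 -0.18272686] [[-0.001, -0.97, -0.242], [1.0, -0.001, -0.002], [0.001, -0.242, 0.97]]
bowl x,y,z(rim, r=22) [0.6096 0.0989 0.038 ] 0.009514571094529127
```

The wrist view puts the fingertips 20 mm behind the reported TCP, not 14 mm ahead. That explains why they passed over the spoon. I'll keep descending with force checks.

Call:
servo_tool([
  [[0.6, 0, 0, 5, 0], [0.6, 0, 0, 10, 0], [0.6, 0, 0, 13, 0], [0.6, 0, 0, 13, 0]],
])

```text
t: 8.2
position: [0.6004, 0.0943, -0.0042]
tcp_rot: [3.137, -0.152, 0.004]
wrist_force: [-0.0, -0.2, 0.1]
grip_width: 0.0558
```

Call:
servo_tool([
  [[0.6, 0, 0, 3, 0], [0.6, 0, 0, 6, 0], [0.6, 0, 0, 8, 0], [0.6, 0, 0, 8, 0]],
])

```text
t: 8.6
position: [0.6002, 0.0942, -0.0126]
tcp_rot: [3.136, -0.152, 0.003]
wrist_force: [-0.9, -0.1, 0.4]
grip_width: 0.0556
```

```bash
python3 - <<'E'
from h import *
p,M,s=toolaxes(); print(s["t"],s["grip_width"],p,s["wrist_force"])
c=vision.read_camera("wrist"); crop(c["pixels"],150,150,350,300,4,"w9.png")
E
```

```text
8.6 0.055584376236232615 [ 0.60015877  0.09417664 -0.01257924] [-0.89802584 -0.07023068  0.38292697]
```

```bash
python3 - <<'E'
from h import *
c=vision.read_camera("wrist")
uv=np.array([[245,345],[558,345],[400,203]])/4+150-.5
P=onz(c,uv,.016,True);print(P.round(4), "centre from front edge x", P[2,0]-.022, "y",(P[0]+P[1])[1]/2)
E
python3 plan.py 0.6 0.094 -0.017 -5.6
```

```text
[[0.6036 0.1189 0.016 ]
 [0.5993 0.075  0.016 ]
 [0.6222 0.0949 0.016 ]] centre from front edge x 0.6001762113755744 y 0.09691306863571954
t 8.7 pos [ 0.6005  0.0943 -0.0122] az -5.5 tilt 0.16 q [-0.1   0.82 -0.15  1.74  0.2   0.6  -2.04] w 0.0554 F [ 0.3  0.5 -0. ]
shift [-0.5  0.3  4.8] twist 0.1 dist 5
```

Call:
servo_tool([
  [[0.6, 0, 0, 2, 0], [0.6, 0, 0, 3.5, 0], [0.3, 0, 0, 3.5, 0], [0.3, 0, 0, 3.5, 0], [0.3, 0, 0, 3.5, 0], [0.3, 0, 0, 3.5, 0], [0.3, 0, 0, 3.5, 0], [0.3, 0, 0, 3.5, 0]],
], newtons=6)

```text
t: 9.5
position: [0.6005, 0.0943, -0.0157]
tcp_rot: [3.137, -0.152, 0.004]
wrist_force: [-0.3, 0.9, -1.3]
grip_width: 0.0435
```

```bash
python3 - <<'E'
from h import *
p,M,s=toolaxes(); print(s["t"],s["grip_width"],p,s["wrist_force"])
c=vision.read_camera("wrist"); crop(c["pixels"],150,150,350,300,4,"w10.png")
E
```

```text
9.5 0.043485187842468395 [ 0.60047316  0.09425147 -0.01570508] [-0.26530076  0.92283836 -1.26907434]
```

Call:
servo_tool([
  [[0.3, 0, 0, -15, 0], [0.3, 0, 0, -35, 0], [0.3, 0, 0, -60, 0], [0.3, 0, 0, -85, 0], [0.3, 0, 0, -110, 0], [0.3, 0, 0, -135, 0], [0.3, 0, 0, -160, 0], [0.3, 0, 0, -185, 0], [0.3, 0, 0, -210, 0], [0.3, 0, 0, -230, 0]],
])

```text
t: 10.55
position: [0.6, 0.0945, 0.2171]
tcp_rot: [3.137, -0.151, 0.008]
wrist_force: [0.2, -0.1, -0.9]
grip_width: 0.0437
```

```bash
python3 - <<'E'
from h import *
p,M,s=toolaxes(); print(s["t"],s["grip_width"],p,s["wrist_force"])
c=vision.read_camera("wrist"); cv2.imwrite("pics/w11.png",c["pixels"])
c=vision.read_camera("side"); crop(c["pixels"],150,100,320,300,3,"s11.png")
E
```

```text
10.55 0.04366501550758533 [0.59996757 0.09452983 0.21706688] [ 0.23108745 -0.12213337 -0.91537019]
```

```bash
python3 plan.py 0.488 -0.309 0.31 92
```

```text
t 10.65 pos [0.6017 0.0951 0.2185] az -5.5 tilt 0.58 q [-0.06  0.54 -0.21  1.53  0.13  1.08 -1.97] w 0.0437 F [ 0.3  0.5 -0.9]
shift [-73.2 413.1 -92.7] twist -97.5 dist 430
```

Call:
servo_tool([
  [[0.3, 0, 0, -25, 0], [0.3, 0, 0, -55, 0], [0.3, 0, 5, -80, -4], [0.3, -5, 25, -90, -10], [0.3, -11, 55, -92, -18], [0.3, -17, 90, -92, -26], [0.3, -24, 128, -92, -34], [0.3, -31, 168, -92, -42], [0.3, -38, 208, -92, -50], [0.3, -45, 248, -92, -58]],
])

```text
t: 11.65
position: [0.5304, -0.1488, 0.3088]
tcp_rot: [2.811, 1.396, 0.011]
wrist_force: [0.5, 0.3, -1.6]
grip_width: 0.0435
```

```bash
python3 plan.py 0.488 -0.309 0.31 92
```

```text
t 11.65 pos [ 0.5304 -0.1488  0.3088] az 52.8 tilt 0.45 q [ 0.51  0.39 -0.42  1.54  0.16  1.24 -0.58] w 0.0435 F [ 0.5  0.3 -1.6]
shift [-153.2   63.    -1.6] twist -39.2 dist 166
```

Call:
servo_tool([
  [[0.3, -30, 12, -1, -8], [0.3, -60, 24, -1, -16], [0.3, -90, 37, -1, -24], [0.3, -118, 49, -1, -32], [0.3, -140, 58, -1, -39], [0.3, -150, 62, -1, -39], [0.3, -153, 63, -1, -39], [0.3, -153, 63, -1, -39], [0.3, -153, 63, -1, -39]],
])

```text
t: 12.55
position: [0.4889, -0.3066, 0.3096]
tcp_rot: [2.18, 2.255, 0.01]
wrist_force: [-0.8, -0.0, -1.3]
grip_width: 0.0436
```

```bash
python3 plan.py 0.488 -0.309 0.31 92;python3 - <<'E'
from h import *
c=vision.read_camera("wrist"); cv2.imwrite("pics/w12.png",c["pixels"])
s=vision.read_camera("side"); crop(s["pixels"],190,40,330,200,3.5,"s12.png")
t=vision.read_camera("top"); crop(t["pixels"],275,130,375,220,6,"t12.png")
E
```

```text
t 12.55 pos [ 0.4889 -0.3066  0.3096] az 91.9 tilt 0.48 q [ 0.86  0.45 -0.54  1.46  0.23  1.28  0.34] w 0.0436 F [-0.8 -0.  -1.3]
shift [-2.3 -1.  -0.4] twist -0.1 dist 3
```

```bash
python3 - <<'E'
from h import *
c=vision.read_camera("wrist");s=vision.read_camera("side")
print("rim",onz(c,[[230,35],[276,35],[277,190],[231,192]],.101,True).round(4).tolist())
print("end tri",tri([(c,[254,184],1),(s,[190+272/3.5-.5,40+241/3.5-.5],0)]).round(4))
print("exp side",proj(s,[[.489,-.3075,.134],[.489,-.3075,.334]]).round(1), "wr",proj(c,[.489,-.3075,.134],True))
crop(c["pixels"],200,20,400,270,2.4,"w13.png")
E
```

```text
rim [[0.4502, -0.127, 0.101], [0.5105, -0.125, 0.101], [0.5197, -0.3343, 0.101], [0.4573, -0.339, 0.101]]
end tri [ 0.4877 -0.3191  0.1368]
exp side [[266.6 111.1]
 [266.4  59.1]] wr [[255.31817433 174.29141373]]
```

Measured handle end: (0.488, −0.319, 0.137). The −78 cup is at (0.487, −0.309). I'll shift towards its +x wall and lower.

```bash
python3 plan.py 0.501 -0.305 0.22 92
```

```text
t 12.8 pos [ 0.4885 -0.3079  0.3096] az 91.9 tilt 0.46 q [ 0.86  0.45 -0.54  1.46  0.23  1.28  0.34] w 0.0438 F [ 0.7 -0.  -1.6]
shift [ 2.5 11.8 89.7] twist -0.1 dist 90
```

Call:
servo_tool([
  [[0.3, 2, 6, 0, 0], [0.3, 3, 12, 0, 0], [0.3, 3, 12, 0, 0], [0.3, 3, 12, 20, 0], [0.3, 3, 12, 40, 0], [0.3, 3, 12, 60, 0], [0.3, 3, 12, 78, 0], [0.3, 3, 12, 90, 0], [0.3, 3, 12, 90, 0]],
])

```text
t: 13.7
position: [0.5001, -0.3042, 0.2179]
tcp_rot: [2.183, 2.256, 0.007]
wrist_force: [0.4, -0.1, -1.1]
grip_width: 0.0437
```

```bash
python3 plan.py 0.501 -0.305 0.192 92;python3 - <<'E'
from h import *
c=vision.read_camera("wrist"); crop(c["pixels"],180,20,420,280,2.3,"w14.png")
s=vision.read_camera("side"); crop(s["pixels"],190,40,330,200,3.5,"s14.png")
E
```

```text
t 13.7 pos [ 0.5001 -0.3042  0.2179] az 91.9 tilt 0.29 q [ 0.83  0.54 -0.51  1.59  0.29  1.09  0.28] w 0.0437 F [ 0.4 -0.1 -1.1]
shift [-0.9  0.8 25.9] twist -0.1 dist 26
```

Call:
servo_tool([
  [[0.3, 0, 0, 8, 0], [0.3, 0, 0, 15, 0], [0.3, 0, 0, 20, 0], [0.3, 0, 0, 23, 0], [0.3, 0, 0, 24, 0], [0.3, 0, 0, 24, 0]],
])

```text
t: 14.4
position: [0.5018, -0.3046, 0.1961]
tcp_rot: [2.18, 2.253, 0.01]
wrist_force: [-0.6, 0.2, -0.9]
grip_width: 0.0437
```

Call:
servo_tool([
  [[0.3, 0, 0, 1, 0], [0.3, 0, 0, 2, 0], [0.3, 0, 0, 2, 0]],
])

```text
t: 14.7
position: [0.5018, -0.3046, 0.194]
tcp_rot: [2.18, 2.253, 0.01]
wrist_force: [-0.1, 0.4, -0.5]
grip_width: 0.0439
```

```bash
python3 plan.py 0.501 -0.305 0.192 92;python3 - <<'E'
from h import *
c=vision.read_camera("wrist"); crop(c["pixels"],180,20,420,280,2.3,"w15.png")
E
```

```text
t 14.7 pos [ 0.5018 -0.3046  0.194 ] az 91.9 tilt 0.5 q [ 0.82  0.56 -0.51  1.62  0.3   1.03  0.26] w 0.0439 F [-0.1  0.4 -0.5]
shift [-0.4 -0.8  2. ] twist -0.1 dist 2
```

Call:
servo_tool([
  [[0.3, 0, 0, 1, 0], [0.3, 0, 0, 2, 0], [0.3, 0, 0, 2.5, 0]],
])

```text
t: 15.05
position: [0.503, -0.3048, 0.1931]
tcp_rot: [2.178, 2.251, 0.011]
wrist_force: [0.7, 1.2, 6.8]
grip_width: 0.0438
```

Call:
servo_tool([
  [[0.3, 0, 0, 1, 0], [0.3, 0, 0, 2, 0], [0.3, 0, 0, 2, 0]],
])

```text
t: 15.35
position: [0.5047, -0.3049, 0.1928]
tcp_rot: [2.175, 2.249, 0.014]
wrist_force: [0.4, 1.2, 5.8]
grip_width: 0.0442
```

Call:
servo_tool([
  [[0.3, 0, 0, -1, 0], [0.3, -5, 1, -1, 0], [0.3, -10, 2, -1, 0], [0.3, -15, 3, -1, 0], [0.3, -20, 3, -1, 0], [0.3, -23, 3, -1, 0], [0.3, -23, 3, -1, 0]],
])

```text
t: 16.05
position: [0.5083, -0.3284, 0.1935]
tcp_rot: [2.177, 2.248, 0.014]
wrist_force: [0.1, -1.0, -1.0]
grip_width: 0.0438
```

```bash
python3 plan.py 0.501 -0.330 0.192 92;python3 - <<'E'
from h import *
c=vision.read_camera("wrist"); crop(c["pixels"],180,20,420,280,2.3,"w16.png")
s=vision.read_camera("side"); crop(s["pixels"],190,40,330,200,3.5,"s16.png")
E
```

```text
t 16.05 pos [ 0.5083 -0.3284  0.1935] az 91.8 tilt 0.89 q [ 0.84  0.59 -0.5   1.58  0.31  1.04  0.29] w 0.0438 F [ 0.1 -1.  -1. ]
shift [-1.4 -7.3  1.4] twist -0.2 dist 8
```

```bash
python3 - <<'E'
from h import *
c=vision.read_camera("wrist")
f=lambda a:[180+a[0]/2.3-.5,20+a[1]/2.3-.5]
print("handle end",onz(c,[f((158,345))],.018,True).round(4))
print("rim +x-y corner region",onz(c,[f((196,408)),f((48,408)),f((190,280)),f((58,280))],.101,True).round(4).tolist())
print("handle at top", onz(c,[f((168,440))],.19,True).round(4))
E
```

```text
handle end [[ 0.5008 -0.3225  0.018 ]]
rim +x-y corner region [[0.5176, -0.3344, 0.101], [0.4555, -0.3362, 0.101], [0.5131, -0.2813, 0.101], [0.4598, -0.2825, 0.101]]
handle at top [[ 0.5048 -0.3204  0.19  ]]
```

Call:
servo_tool([
  [[0.3, 0, 0, 1, 0], [0.3, 0, 0, 1, 0], [0.5, 0, 0, 1, 0], [0.55, 0, 0, 1, 0], [0.6, 0, 0, 1, 0], [0.62, 0, 0, 1, 0], [0.62, 0, 0, 1, 0], [0.62, 0, 0, 1, 0], [0.62, 0, 0, 1, 0]],
])

```text
t: 17.1
position: [0.5083, -0.3275, 0.1925]
tcp_rot: [2.175, 2.249, 0.014]
wrist_force: [0.3, -0.5, 0.0]
grip_width: 0.0575
```

```bash
python3 - <<'E'
from h import *
p,M,s=toolaxes(); print(s["t"],s["grip_width"],p,s["wrist_force"])
c=vision.read_camera("wrist"); crop(c["pixels"],180,20,420,280,2.3,"w17.png")
s=vision.read_camera("side"); crop(s["pixels"],190,40,330,200,3.5,"s17.png")
E
```

```text
17.1 0.05745598883134053 [ 0.50829747 -0.32748081  0.19254109] [ 0.31904635 -0.52129472  0.01283335]
```

Call:
servo_tool([
  [[0.75, 0, 2, 0, 0], [0.75, 0, 5, 0, 0], [0.75, 0, 8, 0, 0], [0.75, 0, 11, 0, 0], [0.75, 0, 14, 0, 0], [0.75, 0, 16, 0, 0], [0.75, 0, 18, 0, 0], [0.75, 0, 20, 0, 0], [0.75, 0, 20, 0, 0]],
])

```text
t: 18.1
position: [0.5286, -0.3267, 0.1929]
tcp_rot: [2.175, 2.25, 0.014]
wrist_force: [-0.2, 0.6, 0.0]
grip_width: 0.07
```

```bash
python3 - <<'E'
from h import *
p,M,s=toolaxes(); print(s["t"],s["grip_width"],p,s["wrist_force"])
c=vision.read_camera("wrist"); crop(c["pixels"],180,20,420,280,2.3,"w18.png")
s=vision.read_camera("side"); crop(s["pixels"],190,40,330,200,3.5,"s18.png")
E
```

```text
18.1 0.07001464664068935 [ 0.52858958 -0.32667874  0.19286122] [-0.20253793  0.60404544  0.01484539]
```

Call:
servo_tool([
  [[0.75, 0, 0, -15, 0], [0.75, 0, 0, -40, 0], [0.75, 0, 0, -70, 0], [0.65, 20, 0, -100, 4], [0.6, 55, 4, -110, 12], [0.6, 95, 10, -110, 20], [0.6, 140, 18, -110, 28], [0.6, 185, 26, -110, 36], [0.6, 230, 34, -110, 44], [0.6, 275, 42, -110, 52]],
])

```text
t: 19.2
position: [0.5592, -0.0487, 0.303]
tcp_rot: [2.949, 1.061, 0.022]
wrist_force: [1.3, -0.2, 0.1]
grip_width: 0.0558
```

```bash
python3 plan.py 0.575 0.165 0.26 -10.8
```

```text
t 19.2 pos [ 0.5592 -0.0487  0.303 ] az 39.6 tilt 0.9 q [ 0.29  0.4  -0.36  1.53  0.15  1.22 -0.98] w 0.0558 F [ 1.3 -0.2  0.1]
shift [ 147.8 -155.2   42.8] twist 50.4 dist 219
```

Call:
servo_tool([
  [[0.6, 25, -25, 0, 8], [0.6, 50, -52, 0, 16], [0.6, 75, -78, 0, 24], [0.6, 100, -104, 10, 32], [0.6, 125, -130, 20, 40], [0.6, 143, -150, 30, 46], [0.6, 148, -155, 42, 50], [0.6, 148, -155, 43, 50.4], [0.6, 148, -155, 43, 50.4], [0.6, 148, -155, 43, 50.4]],
])

```text
t: 20.2
position: [0.5759, 0.1635, 0.2605]
tcp_rot: [3.126, -0.298, 0.027]
wrist_force: [0.0, 0.2, 0.0]
grip_width: 0.0558
```

```bash
python3 wspoon.py w20.png; python3 plan.py 0.6045 0.165 0.03 -10.8
```

```text
circ [0.6378 0.2384] r 0.0241 axis-based [0.6388 0.2381] dir -12.2
circ [0.6027 0.1647] r 0.0239 axis-based [0.604  0.1652] dir -10.9
circ [0.6318 0.3456] r 0.0239 axis-based [0.6332 0.3443] dir -8.8
circ [ 0.4515 -0.1508] r 0.0351 axis-based [ 0.4482 -0.3139] dir -86.5
t 20.25 pos [0.5759 0.1636 0.2606] az -10.9 tilt 0.99 q [-0.2   0.48 -0.19  1.5   0.11  1.15 -2.17] w 0.0559 F [ 0.  -0.3 -0.7]
shift [ 23.8  -6.7 231.1] twist -0.1 dist 232
```

Call:
servo_tool([
  [[0.6, 8, -3, 40, 0], [0.6, 16, -6, 85, 0], [0.6, 23, -7, 130, 0], [0.6, 23, -7, 175, 0], [0.6, 23, -7, 210, 0], [0.6, 23, -7, 228, 0], [0.6, 23, -7, 231, 0], [0.6, 23, -7, 231, 0], [0.6, 23, -7, 231, 0]],
])

```text
t: 21.15
position: [0.6053, 0.1656, 0.0319]
tcp_rot: [-3.127, 0.3, -0.032]
wrist_force: [0.1, 0.2, 0.1]
grip_width: 0.0555
```

```bash
python3 plan.py 0.6037 0.165 -0.015 -10.8; python3 - <<'E'
from h import *
c=vision.read_camera("wrist"); crop(c["pixels"],150,120,350,300,4,"w21.png")
E
```

```text
t 21.15 pos [0.6053 0.1656 0.0319] az -11.0 tilt 1.18 q [-0.22  0.77 -0.15  1.67  0.17  0.69 -2.22] w 0.0555 F [0.1 0.2 0.1]
shift [-2.5  1.  46.9] twist -0.2 dist 47
```

Call:
servo_tool([
  [[0.6, -1.5, 1, 15, 0], [0.6, -2, 2, 28, 0], [0.6, -2, 2, 38, 0], [0.6, -2, 2, 44, 0], [0.6, -2, 2, 47, 0], [0.3, -2, 2, 47, 0], [0.3, -2, 2, 47, 0], [0.3, -2, 2, 47, 0], [0.3, -2, 2, 47, 0], [0.3, -2, 2, 47, 0]],
])

```text
t: 22.2
position: [0.6042, 0.1641, -0.0147]
tcp_rot: [-3.126, 0.299, -0.034]
wrist_force: [0.0, -0.4, -0.5]
grip_width: 0.0434
```

```bash
python3 plan.py 0.6037 0.165 -0.015 -10.8; python3 - <<'E'
from h import *
c=vision.read_camera("wrist"); crop(c["pixels"],150,120,350,300,4,"w22.png")
E
```

```text
t 22.2 pos [ 0.6042  0.1641 -0.0147] az -10.9 tilt 1.23 q [-0.23  0.83 -0.13  1.7   0.19  0.6  -2.23] w 0.0434 F [ 0.  -0.4 -0.5]
shift [-0.7 -0.8  0.3] twist -0.1 dist 1
```

Call:
servo_tool([
  [[0.3, 0, 0, -15, 0], [0.3, 0, 0, -35, 0], [0.3, 0, 0, -60, 0], [0.3, 0, 0, -90, 0], [0.3, 0, 0, -125, 0], [0.3, 0, 0, -160, 0], [0.3, 0, 0, -200, 0], [0.3, 0, 0, -240, 0], [0.3, 0, 0, -280, 0], [0.3, 0, 0, -318, 0]],
])

```text
t: 23.25
position: [0.5967, 0.1644, 0.3064]
tcp_rot: [-3.126, 0.299, -0.035]
wrist_force: [1.3, -0.1, -0.6]
grip_width: 0.0437
```

```bash
python3 plan.py 0.488 -0.255 0.31 92; python3 - <<'E'
from h import *
c=vision.read_camera("wrist"); cv2.imwrite("pics/w23.png",c["pixels"])
c=vision.read_camera("top"); crop(c["pixels"],150,130,380,230,3.4,"t23.png")
E
```

```text
t 23.25 pos [0.5967 0.1644 0.3064] az -10.9 tilt 1.3 q [-0.19  0.48 -0.19  1.37  0.1   1.28 -2.15] w 0.0437 F [ 1.3 -0.1 -0.6]
shift [-27.1 432.4  -5.7] twist -102.9 dist 433
```

Call:
servo_tool([
  [[0.3, 0, 10, -3, -4], [0.3, -2, 30, -5, -11], [0.3, -4, 60, -5, -19], [0.3, -6, 95, -5, -27], [0.3, -8, 130, -5, -35], [0.3, -10, 165, -5, -43], [0.3, -12, 200, -5, -51], [0.3, -14, 235, -5, -59], [0.3, -16, 265, -5, -67], [0.3, -18, 290, -5, -75]],
])

```text
t: 24.35
position: [0.5254, -0.1176, 0.3125]
tcp_rot: [2.646, 1.663, 0.046]
wrist_force: [0.5, 0.3, -1.0]
grip_width: 0.0439
```

```bash
python3 plan.py 0.488 -0.252 0.315 92
```

```text
t 24.35 pos [ 0.5254 -0.1176  0.3125] az 64.3 tilt 1.9 q [ 0.49  0.36 -0.45  1.58  0.16  1.2  -0.43] w 0.0439 F [ 0.5  0.3 -1. ]
shift [-137.2   24.7   -4.1] twist -27.7 dist 139
```

Call:
servo_tool([
  [[0.3, -25, 5, -4, -7], [0.3, -55, 10, -4, -14], [0.3, -85, 15, -4, -21], [0.3, -110, 20, -4, -27], [0.3, -128, 23, -4, -28], [0.3, -136, 25, -4, -28], [0.3, -137, 25, -4, -28], [0.3, -137, 25, -4, -28], [0.3, -137, 25, -4, -28]],
])

```text
t: 25.25
position: [0.4889, -0.2501, 0.3151]
tcp_rot: [2.158, 2.252, 0.039]
wrist_force: [0.0, 0.4, -0.7]
grip_width: 0.044
```

```bash
python3 plan.py 0.501 -0.252 0.315 92; python3 - <<'E'
from h import *
c=vision.read_camera("wrist"); crop(c["pixels"],180,0,420,280,2.1,"w24.png")
s=vision.read_camera("side"); crop(s["pixels"],190,40,330,200,3.5,"s24.png")
E
```

```text
t 25.25 pos [ 0.4889 -0.2501  0.3151] az 92.4 tilt 1.92 q [ 0.79  0.39 -0.52  1.55  0.19  1.23  0.29] w 0.044 F [ 0.   0.4 -0.7]
shift [-2.4 12.   0.5] twist 0.4 dist 12
```

```bash
python3 - <<'E'
from h import *
c=vision.read_camera("wrist"); p,M,s=toolaxes()
f=lambda a:[180+a[0]/2.1-.5,a[1]/2.1-.5]
print("end",onz(c,[f((157,383))],p[2]-.175,True).round(4))
print("rim",onz(c,[f(a) for a in((96,164),(194,162),(100,322),(190,322),(102,402),(188,402))],.101,True).round(4).tolist())
E
```

```text
end [[ 0.4925 -0.2598  0.1401]]
rim [[0.4501, -0.1285, 0.101], [0.5116, -0.1247, 0.101], [0.4561, -0.2294, 0.101], [0.5136, -0.2274, 0.101], [0.4586, -0.2819, 0.101], [0.515, -0.28, 0.101]]
```

Call:
servo_tool([
  [[0.3, -1, 4, 0, 0], [0.3, -3, 9, 0, 0], [0.3, -3, 9, 5, 0], [0.3, -3, 9, 20, 0], [0.3, -3, 9, 40, 0], [0.3, -3, 9, 60, 0], [0.3, -3, 9, 80, 0], [0.3, -3, 9, 97, 0], [0.3, -3, 9, 108, 0], [0.3, -3, 9, 112, 0]],
])

```text
t: 26.4
position: [0.5009, -0.253, 0.202]
tcp_rot: [2.161, 2.253, 0.037]
wrist_force: [-0.5, 0.8, -1.4]
grip_width: 0.0435
```

Call:
servo_tool([
  [[0.3, 0, 0, 2, 0], [0.3, 0, 0, 4, 0], [0.3, 0, 0, 6, 0], [0.3, 0, 0, 6, 0]],
])

```text
t: 26.8
position: [0.501, -0.2531, 0.1962]
tcp_rot: [2.161, 2.253, 0.037]
wrist_force: [-1.3, -0.5, -0.9]
grip_width: 0.0436
```

```bash
python3 plan.py 0.501 -0.252 0.192 92; python3 - <<'E'
from h import *
c=vision.read_camera("wrist"); crop(c["pixels"],180,0,420,280,2.1,"w25.png")
s=vision.read_camera("side"); crop(s["pixels"],190,40,330,200,3.5,"s25.png")
E
```

```text
t 26.8 pos [ 0.501  -0.2531  0.1962] az 92.4 tilt 1.78 q [ 0.76  0.51 -0.48  1.71  0.26  0.96  0.22] w 0.0436 F [-1.3 -0.5 -0.9]
shift [ 1.1 -0.1  4.2] twist 0.4 dist 4
```

Call:
servo_tool([
  [[0.3, 0, 0, 2, 0], [0.3, 0, 0, 3, 0], [0.3, 0, 0, 4, 0], [0.3, 0, 0, 4, 0]],
])

```text
t: 27.3
position: [0.5027, -0.2531, 0.1935]
tcp_rot: [2.158, 2.25, 0.04]
wrist_force: [-1.3, 0.1, 4.5]
grip_width: 0.0436
```

Call:
servo_tool([
  [[0.3, 0, 0, -1, 0], [0.3, -5, 0, -1, 0], [0.3, -10, 0, -1, 0], [0.3, -15, 0, -1, 0], [0.3, -19, 0, -1, 0], [0.3, -21, 0, -1, 0], [0.3, -21, 0, 0, 0], [0.3, -21, 0, 0, 0]],
])

```text
t: 28.1
position: [0.5038, -0.2742, 0.1938]
tcp_rot: [2.157, 2.25, 0.04]
wrist_force: [-0.4, -0.7, 1.6]
grip_width: 0.0442
```

```bash
python3 plan.py 0.501 -0.274 0.192 92; python3 - <<'E'
from h import *
c=vision.read_camera("wrist"); crop(c["pixels"],180,0,420,280,2.1,"w26.png")
E
```

```text
t 28.1 pos [ 0.5038 -0.2742  0.1938] az 92.4 tilt 2.02 q [ 0.78  0.53 -0.48  1.68  0.27  0.97  0.25] w 0.0442 F [-0.4 -0.7  1.6]
shift [ 0.3 -2.8  1.7] twist 0.4 dist 3
```

Call:
servo_tool([
  [[0.5, 0, 0, 0, 0], [0.6, 0, 0, 0, 0], [0.75, 0, 2, 0, 0], [0.75, 0, 6, 0, 0], [0.75, 0, 10, 0, 0], [0.75, 0, 13, 0, 0], [0.75, 0, 16, 0, 0], [0.75, 0, 18, 0, 0], [0.75, 0, 20, 0, 0], [0.75, 0, 20, 0, 0]],
])

```text
t: 29.15
position: [0.524, -0.2731, 0.1945]
tcp_rot: [2.157, 2.251, 0.04]
wrist_force: [-0.5, -0.6, 0.2]
grip_width: 0.0697
```

```bash
python3 plan.py 0.501 -0.274 0.192 92; python3 - <<'E'
from h import *
c=vision.read_camera("wrist"); crop(c["pixels"],180,0,420,280,2.1,"w27.png")
s=vision.read_camera("side"); crop(s["pixels"],190,40,330,200,3.5,"s27.png")
E
```

```text
t 29.15 pos [ 0.524  -0.2731  0.1945] az 92.4 tilt 2.03 q [ 0.75  0.55 -0.48  1.63  0.27  0.99  0.24] w 0.0697 F [-0.5 -0.6  0.2]
shift [  0.1 -23.1   1.7] twist 0.4 dist 23
```

Call:
servo_tool([
  [[0.75, 0, 0, -15, 0], [0.75, 0, 0, -40, 0], [0.75, 0, 0, -70, 0], [0.65, 20, 0, -100, 4], [0.6, 55, 4, -105, 12], [0.6, 95, 10, -105, 20], [0.6, 140, 18, -105, 28], [0.6, 185, 26, -105, 36], [0.6, 230, 34, -105, 44], [0.6, 275, 42, -105, 52]],
])

```text
t: 30.25
position: [0.5504, 0.0049, 0.3013]
tcp_rot: [2.941, 1.073, 0.054]
wrist_force: [1.1, -0.5, -0.3]
grip_width: 0.0556
```

```bash
python3 plan.py 0.605 0.24 0.26 -12
```

```text
t 30.25 pos [0.5504 0.0049 0.3013] az 40.1 tilt 2.07 q [ 0.2   0.37 -0.36  1.58  0.14  1.18 -1.06] w 0.0556 F [ 1.1 -0.5 -0.3]
shift [ 192.  -145.7   43.7] twist 52.1 dist 245
```

Call:
servo_tool([
  [[0.6, 30, -22, 0, 8], [0.6, 60, -45, 0, 16], [0.6, 90, -68, 5, 24], [0.6, 120, -91, 10, 32], [0.6, 150, -114, 20, 40], [0.6, 175, -133, 30, 47], [0.6, 190, -144, 42, 52], [0.6, 192, -146, 44, 52], [0.6, 192, -146, 44, 52], [0.6, 192, -146, 44, 52]],
])

```text
t: 31.25
position: [0.6054, 0.2383, 0.2605]
tcp_rot: [-3.119, 0.327, -0.058]
wrist_force: [0.4, 0.9, 1.1]
grip_width: 0.0559
```

```bash
python3 wspoon.py w30.png; python3 plan.py 0.6385 0.2382 0.03 -12
```

```text
circ [0.6386 0.2432] r 0.0299 axis-based [0.6395 0.238 ] dir -12.0
circ [0.5988 0.1174] r 0.0235 axis-based [0.5995 0.1173] dir -8.5
circ [0.5949 0.0977] r 0.0234 axis-based [0.5959 0.098 ] dir -8.6
circ [0.6104 0.1937] r 0.0235 axis-based [0.6113 0.1941] dir -8.7
circ [0.6067 0.1662] r 0.0278 axis-based [0.606  0.1574] dir -16.6
circ [0.601  0.1373] r 0.0236 axis-based [0.6015 0.1362] dir -8.9
circ [0.5874 0.0819] r 0.0231 axis-based [0.588  0.0792] dir -9.1
circ [0.6318 0.3453] r 0.0242 axis-based [0.6336 0.3436] dir -9.3
circ [0.6023 0.2149] r 0.0233 axis-based [0.6018 0.209 ] dir -16.7
circ [0.5548 0.0654] r 0.0231 axis-based [0.5558 0.0653] dir -8.3
circ [ 0.5278 -0.1569] r 0.0232 axis-based [ 0.51  -0.114] dir 1.5
circ [ 0.4717 -0.1388] r 0.0341 axis-based [ 0.4601 -0.14  ] dir 77.2
t 31.3 pos [0.6055 0.2382 0.2607] az -12.0 tilt 2.15 q [-0.32  0.56 -0.16  1.36  0.11  1.19 -2.28] w 0.0557 F [-0.4 -0.6 -0. ]
shift [ 23.8  -4.8 231.8] twist -0.0 dist 233
```

Call:
servo_tool([
  [[0.6, 8, -2, 40, 0], [0.6, 16, -4, 85, 0], [0.6, 23, -5, 130, 0], [0.6, 23, -5, 175, 0], [0.6, 23, -5, 210, 0], [0.6, 23, -5, 228, 0], [0.6, 23, -5, 232, 0], [0.6, 23, -5, 232, 0], [0.6, 23, -5, 232, 0]],
])

```text
t: 32.2
position: [0.6394, 0.2385, 0.032]
tcp_rot: [-3.117, 0.329, -0.064]
wrist_force: [0.3, 0.5, 0.7]
grip_width: 0.0553
```

```bash
python3 plan.py 0.6385 0.238 -0.015 -12; python3 - <<'E'
from h import *
c=vision.read_camera("wrist"); crop(c["pixels"],150,120,350,300,4,"w31.png")
E
```

```text
t 32.2 pos [0.6394 0.2385 0.032 ] az -12.1 tilt 2.37 q [-0.32  0.83 -0.13  1.52  0.16  0.76 -2.31] w 0.0553 F [0.3 0.5 0.7]
shift [-2.7  1.2 46.9] twist -0.1 dist 47
```

Call:
servo_tool([
  [[0.6, -1, 1, 15, 0], [0.6, -2, 2, 28, 0], [0.6, -2, 2, 38, 0], [0.6, -2, 2, 44, 0], [0.6, -2, 2, 47, 0], [0.3, -2, 2, 47, 0], [0.3, -2, 2, 47, 0], [0.3, -2, 2, 47, 0], [0.3, -2, 2, 47, 0], [0.3, -2, 2, 47, 0]],
])

```text
t: 33.25
position: [0.6392, 0.2375, -0.0147]
tcp_rot: [-3.116, 0.329, -0.065]
wrist_force: [0.6, 0.0, -1.3]
grip_width: 0.0439
```

```bash
python3 plan.py 0.6385 0.238 -0.015 -12; python3 - <<'E'
from h import *
c=vision.read_camera("wrist"); crop(c["pixels"],150,120,350,300,4,"w32.png")
E
```

```text
t 33.25 pos [ 0.6392  0.2375 -0.0147] az -12.1 tilt 2.41 q [-0.33  0.89 -0.12  1.55  0.17  0.68 -2.32] w 0.0439 F [ 0.6  0.  -1.3]
shift [-0.8 -0.4  0.3] twist -0.1 dist 1
```

Call:
servo_tool([
  [[0.3, 0, 0, -15, 0], [0.3, 0, 0, -35, 0], [0.3, 0, 0, -60, 0], [0.3, 0, 0, -90, 0], [0.3, 0, 0, -125, 0], [0.3, 0, 0, -160, 0], [0.3, 0, 0, -200, 0], [0.3, 0, 0, -240, 0], [0.3, 0, 0, -280, 0], [0.3, 0, 0, -318, 0]],
])

```text
t: 34.3
position: [0.6251, 0.2364, 0.3062]
tcp_rot: [-3.115, 0.329, -0.067]
wrist_force: [-0.2, -0.6, -1.4]
grip_width: 0.0436
```

```bash
python3 plan.py 0.492 -0.196 0.315 92; python3 - <<'E'
from h import *
c=vision.read_camera("wrist"); cv2.imwrite("pics/w33.png",c["pixels"])
c=vision.read_camera("top"); crop(c["pixels"],150,130,380,230,3.4,"t33.png")
E
```

```text
t 34.3 pos [0.6251 0.2364 0.3062] az -12.1 tilt 2.49 q [-0.31  0.56 -0.16  1.23  0.11  1.32 -2.26] w 0.0436 F [-0.2 -0.6 -1.4]
shift [-39.5 450.5 -16.1] twist -104.1 dist 453
```

Call:
servo_tool([
  [[0.3, 0, 10, -5, -4], [0.3, -3, 30, -10, -11], [0.3, -6, 60, -14, -19], [0.3, -9, 95, -16, -27], [0.3, -12, 130, -16, -35], [0.3, -15, 165, -16, -43], [0.3, -18, 200, -16, -51], [0.3, -21, 235, -16, -59], [0.3, -24, 270, -16, -67], [0.3, -27, 300, -16, -75]],
])

```text
t: 35.4
position: [0.5368, -0.052, 0.3198]
tcp_rot: [2.656, 1.634, 0.078]
wrist_force: [0.7, -0.7, -1.2]
grip_width: 0.0435
```

```bash
python3 plan.py 0.494 -0.198 0.315 92
```

```text
t 35.4 pos [ 0.5368 -0.052   0.3198] az 63.2 tilt 3.13 q [ 0.37  0.34 -0.44  1.59  0.15  1.19 -0.56] w 0.0435 F [ 0.7 -0.7 -1.2]
shift [-149.7   27.5    1.4] twist -28.8 dist 152
```

Call:
servo_tool([
  [[0.3, -25, 5, 1, -7], [0.3, -55, 10, 1, -14], [0.3, -88, 15, 1, -21], [0.3, -116, 21, 1, -27], [0.3, -138, 25, 1, -29], [0.3, -148, 27, 1, -29], [0.3, -150, 27, 1, -29], [0.3, -150, 27, 1, -29], [0.3, -150, 27, 1, -29]],
])

```text
t: 36.3
position: [0.4939, -0.196, 0.3155]
tcp_rot: [2.152, 2.242, 0.068]
wrist_force: [-0.3, -0.0, -1.6]
grip_width: 0.0437
```

```bash
python3 plan.py 0.494 -0.198 0.315 92; python3 - <<'E'
from h import *
c=vision.read_camera("wrist"); crop(c["pixels"],180,0,420,280,2.1,"w34.png")
s=vision.read_camera("side"); crop(s["pixels"],190,40,330,200,3.5,"s34.png")
E
```

```text
t 36.3 pos [ 0.4939 -0.196   0.3155] az 92.4 tilt 3.16 q [ 0.72  0.34 -0.51  1.61  0.16  1.19  0.22] w 0.0437 F [-0.3 -0.  -1.6]
shift [-2.   0.   0.5] twist 0.4 dist 2
```

```bash
python3 - <<'E'
from h import *
c=vision.read_camera("wrist"); p,M,s=toolaxes()
f=lambda a:[180+a[0]/2.1-.5,a[1]/2.1-.5]
print("end",onz(c,[f((158,373))],p[2]-.175,True).round(4), "tool z",M[:,2].round(3))
print("rim",onz(c,[f(a) for a in((78,250),(172,250),(82,327),(170,326),(85,406),(168,406))],.101,True).round(4).tolist())
sd=vision.read_camera("side")
print(tri([(c,f((158,373)),1),(sd,[190+250/3.5-.5,40+324/3.5-.5],0)]))
E
```

```text
end [[ 0.5016 -0.1987  0.1405]] tool z [ 0.054  0.008 -0.998]
rim [[0.4504, -0.1283, 0.101], [0.5097, -0.1265, 0.101], [0.4542, -0.1775, 0.101], [0.5105, -0.1752, 0.101], [0.457, -0.2293, 0.101], [0.5115, -0.2279, 0.101]]
[ 0.50163598 -0.20055235  0.13058766]
```

```bash
python3 plan.py 0.490 -0.207 0.315 92;python3 plan.py 0.490 -0.207 0.200 92
```

```text
t 36.5 pos [ 0.4937 -0.197   0.3154] az 92.3 tilt 3.14 q [ 0.72  0.34 -0.51  1.61  0.16  1.19  0.22] w 0.044 F [-0.4 -0.4 -0.1]
shift [-9.9 -4.1  0.1] twist 0.3 dist 11
t 36.5 pos [ 0.4937 -0.197   0.3154] az 92.3 tilt 3.14 q [ 0.72  0.34 -0.51  1.61  0.16  1.19  0.22] w 0.044 F [-0.4 -0.4 -0.1]
shift [-10.6 -10.4 115. ] twist 0.3 dist 116
```

Call:
servo_tool([
  [[0.3, -5, -2, 0, 0], [0.3, -10, -4, 0, 0], [0.3, -10, -4, 2, 0], [0.3, -10, -5, 18, 0], [0.3, -10, -6, 36, 0], [0.3, -10, -7, 56, 0], [0.3, -10, -8, 78, 0], [0.3, -10, -9, 97, 0], [0.3, -10, -10, 110, 0], [0.3, -10, -10, 115, 0]],
])

```text
t: 37.5
position: [0.4893, -0.2065, 0.1984]
tcp_rot: [2.155, 2.242, 0.066]
wrist_force: [0.3, 1.0, -0.1]
grip_width: 0.044
```

```bash
python3 plan.py 0.490 -0.207 0.192 92; python3 - <<'E'
from h import *
c=vision.read_camera("wrist"); crop(c["pixels"],180,0,420,280,2.1,"w35.png")
s=vision.read_camera("side"); crop(s["pixels"],190,40,330,200,3.5,"s35.png")
E
```

```text
t 37.5 pos [ 0.4893 -0.2065  0.1984] az 92.3 tilt 2.99 q [ 0.7   0.45 -0.48  1.8   0.23  0.9   0.17] w 0.044 F [ 0.3  1.  -0.1]
shift [-0.6  0.3  6.5] twist 0.3 dist 6
```

Call:
servo_tool([
  [[0.3, 0, 0, 2, 0], [0.3, 0, 0, 4, 0], [0.3, 0, 0, 5.5, 0], [0.3, 0, 0, 7, 0], [0.3, 0, 0, 7, 0]],
])

```text
t: 38.1
position: [0.4913, -0.2065, 0.1934]
tcp_rot: [2.152, 2.24, 0.068]
wrist_force: [0.1, 0.5, 3.5]
grip_width: 0.0441
```

Call:
servo_tool([
  [[0.3, 0, 0, -1, 0], [0.3, -4, 3, -1, 0], [0.3, -8, 6, -1, 0], [0.3, -12, 9, -1, 0], [0.3, -16, 11, 0, 0], [0.3, -16, 12, 0, 0], [0.3, -16, 12, 0, 0]],
])

```text
t: 38.8
position: [0.5039, -0.2221, 0.1938]
tcp_rot: [2.153, 2.24, 0.068]
wrist_force: [-1.5, -0.2, 0.5]
grip_width: 0.0434
```

```bash
python3 plan.py 0.490 -0.222 0.192 92; python3 - <<'E'
from h import *
c=vision.read_camera("wrist"); crop(c["pixels"],180,0,420,280,2.1,"w36.png")
f=lambda a:[180+a[0]/2.1-.5,a[1]/2.1-.5]
s=vision.read_camera("side"); crop(s["pixels"],190,40,330,200,3.5,"s36.png")
E
```

```text
t 38.8 pos [ 0.5039 -0.2221  0.1938] az 92.3 tilt 3.17 q [ 0.71  0.48 -0.47  1.76  0.24  0.91  0.19] w 0.0434 F [-1.5 -0.2  0.5]
shift [  0.7 -13.9   1. ] twist 0.3 dist 14
```

Call:
servo_tool([
  [[0.5, 0, 0, 0, 0], [0.6, 0, 0, 0, 0], [0.75, 0, 2, 0, 0], [0.75, 0, 6, 0, 0], [0.75, 0, 10, 0, 0], [0.75, 0, 13, 0, 0], [0.75, 0, 16, 0, 0], [0.75, 0, 18, 0, 0], [0.75, 0, 20, 0, 0], [0.75, 0, 20, 0, 0]],
])

```text
t: 39.9
position: [0.524, -0.221, 0.1949]
tcp_rot: [2.152, 2.241, 0.069]
wrist_force: [-0.7, -0.6, 0.4]
grip_width: 0.0701
```

```bash
python3 plan.py 0.490 -0.222 0.192 92; python3 - <<'E'
from h import *
c=vision.read_camera("wrist"); crop(c["pixels"],180,0,420,280,2.1,"w37.png")
s=vision.read_camera("side"); crop(s["pixels"],190,40,330,200,3.5,"s37.png")
E
```

```text
t 39.9 pos [ 0.524  -0.221   0.1949] az 92.3 tilt 3.2 q [ 0.68  0.51 -0.47  1.71  0.25  0.93  0.17] w 0.0701 F [-0.7 -0.6  0.4]
shift [  0.3 -34.2   1. ] twist 0.3 dist 34
```

Call:
servo_tool([
  [[0.75, 0, 0, -15, 0], [0.75, 0, 0, -40, 0], [0.75, 0, 0, -70, 0], [0.65, 20, 0, -100, 4], [0.6, 55, 6, -105, 12], [0.6, 95, 14, -105, 20], [0.6, 140, 23, -105, 28], [0.6, 185, 32, -105, 36], [0.6, 230, 41, -105, 44], [0.6, 275, 50, -105, 52]],
])

```text
t: 41.0
position: [0.5568, 0.0563, 0.3044]
tcp_rot: [2.94, 1.07, 0.086]
wrist_force: [1.0, -0.1, -0.2]
grip_width: 0.0557
```

```bash
python3 plan.py 0.60 0.348 0.26 -8.8
```

```text
t 41.0 pos [0.5568 0.0563 0.3044] az 40.0 tilt 3.22 q [ 0.1   0.37 -0.35  1.57  0.14  1.17 -1.15] w 0.0557 F [ 1.  -0.1 -0.2]
shift [ 218.3 -197.2   49.1] twist 48.8 dist 298
```

Call:
servo_tool([
  [[0.6, 30, -27, 5, 8], [0.6, 60, -54, 10, 16], [0.6, 92, -82, 15, 24], [0.6, 124, -111, 20, 32], [0.6, 156, -140, 30, 40], [0.6, 185, -168, 40, 46], [0.6, 208, -188, 47, 49], [0.6, 218, -197, 49, 49], [0.6, 218, -197, 49, 49], [0.6, 218, -197, 49, 49]],
])

```text
t: 42.0
position: [0.6007, 0.3456, 0.2605]
tcp_rot: [-3.12, 0.248, -0.088]
wrist_force: [-0.2, -0.2, -0.8]
grip_width: 0.0553
```

```bash
python3 wspoon.py w40.png | tail -5; python3 plan.py 0.6325 0.3447 0.03 -8.8
```

```text
circ [0.6365 0.3569] r 0.0381 axis-based [0.6388 0.3609] dir -6.6
circ [0.5531 0.3015] r 0.0996 axis-based [0.626  0.2984] dir 59.3
circ [0.5909 0.0665] r 0.0299 axis-based [0.5916 0.0719] dir -9.1
circ [0.6069 0.3156] r 0.0237 axis-based [0.6078 0.315 ] dir -9.3
circ [ 0.51   -0.1252] r 0.0295 axis-based [ 0.4879 -0.0995] dir 53.2
t 42.05 pos [0.601  0.3449 0.2609] az -9.2 tilt 3.3 q [-0.48  0.62 -0.16  1.24  0.13  1.23 -2.38] w 0.0557 F [-0.7  0.1  0. ]
shift [ 18.3  -1.2 232.3] twist -0.4 dist 233
```

```bash
python3 - <<'E'
from h import *
c=vision.read_camera("wrist")
print(onz(c,[[256.5,153],[256.5,136.5]],.014,True).round(4), proj(c,[.6325,.3447,.012],True))
E
```

```text
[[0.6305 0.3419 0.014 ]
 [0.6542 0.338  0.014 ]] [[254.39555636 151.87087818]]
```

Call:
servo_tool([
  [[0.6, 6, 0, 40, 0], [0.6, 12, -1, 85, 0], [0.6, 18, -1, 130, 0], [0.6, 18, -1, 175, 0], [0.6, 18, -1, 210, 0], [0.6, 18, -1, 228, 0], [0.6, 18, -1, 232, 0], [0.6, 18, -1, 232, 0], [0.6, 18, -1, 232, 0]],
])

```text
t: 43.0
position: [0.634, 0.3453, 0.0333]
tcp_rot: [-3.116, 0.252, -0.095]
wrist_force: [0.6, -0.0, 0.1]
grip_width: 0.0558
```

```bash
python3 plan.py 0.6325 0.3447 -0.015 -8.8; python3 - <<'E'
from h import *
c=vision.read_camera("wrist"); crop(c["pixels"],150,120,350,300,4,"w41.png")
E
```

```text
t 43.0 pos [0.634  0.3453 0.0333] az -9.3 tilt 3.57 q [-0.47  0.87 -0.13  1.41  0.17  0.81 -2.4 ] w 0.0558 F [ 0.6 -0.   0.1]
shift [-4.3  1.8 48.1] twist -0.5 dist 48
```

```bash
python3 - <<'E'
from h import *
c=vision.read_camera("wrist")
f=lambda a:[150+a[0]/4-.5,120+a[1]/4-.5]
print(onz(c,[f((440,382)),f((438,266)),f((315,385)),f((566,385))],.015,True).round(4).tolist())
E
python3 plan.py 0.631 0.343 -0.015 -8.8
```

```text
[[0.6323, 0.3426, 0.015], [0.6531, 0.3396, 0.015], [0.6352, 0.3648, 0.015], [0.6282, 0.3204, 0.015]]
t 43.1 pos [0.6337 0.3454 0.0331] az -9.2 tilt 3.54 q [-0.47  0.87 -0.13  1.41  0.17  0.81 -2.4 ] w 0.0557 F [ 0.1 -0.9 -1. ]
shift [-5.1  3.7 47.9] twist -0.4 dist 48
```

Call:
servo_tool([
  [[0.6, -1, 1, 15, 0], [0.6, -2, 3, 28, 0], [0.6, -3, 4, 38, 0], [0.6, -3, 4, 44, 0], [0.6, -3, 4, 47, 0], [0.3, -3, 4, 47, 0], [0.3, -3, 4, 47, 0], [0.3, -3, 4, 47, 0], [0.3, -3, 4, 47, 0], [0.3, -3, 4, 47, 0]],
])

```text
t: 44.1
position: [0.6331, 0.3425, -0.0138]
tcp_rot: [-3.116, 0.251, -0.095]
wrist_force: [-0.1, -0.2, -0.2]
grip_width: 0.0437
```

```bash
python3 plan.py 0.633 0.343 -0.015 -12; python3 - <<'E'
from h import *
c=vision.read_camera("wrist"); crop(c["pixels"],150,120,350,300,4,"w42.png")
E
```

```text
t 44.1 pos [ 0.6331  0.3425 -0.0138] az -9.2 tilt 3.57 q [-0.47  0.93 -0.12  1.44  0.18  0.73 -2.41] w 0.0437 F [-0.1 -0.2 -0.2]
shift [-0.3 -0.4  1.2] twist 2.8 dist 1
```

Call:
servo_tool([
  [[0.3, 0, 0, -15, 0], [0.3, 0, 0, -35, 0], [0.3, 0, 0, -60, 0], [0.3, 0, 0, -90, 0], [0.3, 0, 0, -125, 0], [0.3, 0, 0, -160, 0], [0.3, 0, 0, -200, 0], [0.3, 0, 0, -240, 0], [0.3, 0, 0, -280, 0], [0.3, 0, 0, -318, 0]],
])

```text
t: 45.15
position: [0.6129, 0.3393, 0.307]
tcp_rot: [-3.115, 0.251, -0.097]
wrist_force: [0.7, -0.7, -0.8]
grip_width: 0.0439
```

```bash
python3 plan.py 0.492 -0.143 0.315 92; python3 - <<'E'
from h import *
c=vision.read_camera("wrist"); cv2.imwrite("pics/w43.png",c["pixels"])
c=vision.read_camera("top"); crop(c["pixels"],150,130,380,230,3.4,"t43.png")
E
```

```text
t 45.15 pos [0.6129 0.3393 0.307 ] az -9.2 tilt 3.66 q [-0.47  0.61 -0.16  1.14  0.12  1.34 -2.35] w 0.0439 F [ 0.7 -0.7 -0.8]
shift [-41.4 495.2 -20.6] twist -101.2 dist 497
```

The last spoon is in hand. In the top view the rack has shifted slightly to the left (crop x 453→447), so it was knocked. The three spoons still stand, and I'll re-measure on arrival.

Call:
servo_tool([
  [[0.3, 0, 10, -5, -4], [0.3, -3, 30, -12, -11], [0.3, -6, 60, -18, -19], [0.3, -9, 98, -20, -27], [0.3, -12, 138, -20, -35], [0.3, -16, 178, -20, -43], [0.3, -20, 218, -20, -51], [0.3, -24, 258, -20, -59], [0.3, -27, 298, -20, -67], [0.3, -29, 335, -20, -75]],
])

```text
t: 46.25
position: [0.5307, 0.013, 0.3207]
tcp_rot: [2.61, 1.698, 0.11]
wrist_force: [0.6, -1.5, -1.9]
grip_width: 0.0437
```

```bash
python3 plan.py 0.492 -0.13 0.315 92
```

```text
t 46.25 pos [0.5307 0.013  0.3207] az 66.2 tilt 4.32 q [ 0.27  0.31 -0.45  1.62  0.14  1.16 -0.63] w 0.0437 F [ 0.6 -1.5 -1.9]
shift [-146.6   22.4    0.5] twist -25.8 dist 148
```

Call:
servo_tool([
  [[0.3, -25, 4, 1, -7], [0.3, -55, 8, 1, -14], [0.3, -85, 13, 1, -21], [0.3, -112, 17, 1, -26], [0.3, -135, 20, 1, -26], [0.3, -145, 22, 1, -26], [0.3, -146, 22, 1, -26], [0.3, -146, 22, 1, -26], [0.3, -146, 22, 1, -26]],
])

```text
t: 47.15
position: [0.4923, -0.1275, 0.3147]
tcp_rot: [2.148, 2.234, 0.099]
wrist_force: [-0.5, -0.2, 0.1]
grip_width: 0.0439
```

```bash
python3 plan.py 0.494 -0.13 0.315 92; python3 - <<'E'
from h import *
c=vision.read_camera("wrist"); crop(c["pixels"],180,0,420,280,2.1,"w44.png")
s=vision.read_camera("side"); crop(s["pixels"],190,40,330,200,3.5,"s44.png")
E
```

```text
t 47.15 pos [ 0.4923 -0.1275  0.3147] az 92.3 tilt 4.35 q [ 0.61  0.29 -0.5   1.68  0.12  1.13  0.12] w 0.0439 F [-0.5 -0.2  0.1]
shift [-2.6  1.7 -0.2] twist 0.3 dist 3
```

```bash
python3 - <<'E'
from h import *
c=vision.read_camera("side"); crop(c["pixels"],220,80,300,185,7,"s45.png")
c=vision.read_camera("top"); crop(c["pixels"],270,140,370,220,7,"t45.png")
E
python3 - <<'E'
from h import *
c=vision.read_camera("wrist"); s=vision.read_camera("side"); t=vision.read_camera("top"); p,M,_=toolaxes()
f=lambda a:[180+a[0]/2.1-.5,a[1]/2.1-.5]
g=lambda a:[220+a[0]/7-.5,80+a[1]/7-.5]
print("bowl3",tri([(c,f((55,430)),1),(s,g((393,325)),0)]).round(4))
print("held end tri",tri([(c,f((160,387)),1),(s,g((262,443)),0)]).round(4), onz(c,[f((160,387))],p[2]-.175,True))
print("rim78",onz(c,[f(a) for a in((66,350),(160,348),(80,430))],.101,True).round(4).tolist())
print("tool z",M[:,2])
k=lambda a:[270+a[0]/7-.5,140+a[1]/7-.5]
o=[(t,k((130,345)),(.031,.106,.101)),(t,k((525,332)),(.031,-.106,.101)),(t,k((80,330)),(.056,.13,.016)),(t,k((88,520)),(-.056,.13,0)),(t,k((540,512)),(-.056,-.13,0)),
(s,g((387,525)),(-.031,.106,.101)),(s,g((263,525)),(.031,.106,.101)),(s,g((393,245)),(-.031,-.106,.101)),(s,g((212,692)),(.056,.13,.016)),(s,g((437,690)),(-.056,.13,.016))]
from rackfit import fit
q,r=fit(o,(.485,-.22,.03)); print("rack",q.round(4),np.degrees(q[2])); print(r.round(1).reshape(-1,2).tolist())
E
```

```text
bowl3 [ 0.4495 -0.146   0.207 ]
held end tri [ 0.5068 -0.1373  0.1406] [[ 0.50470474 -0.13754993  0.13948098]]
rim78 [[0.4467, -0.1223, 0.101], [0.507, -0.1197, 0.101], [0.4562, -0.1752, 0.101]]
tool z [ 0.07342928  0.01656706 -0.99716281]
rack [ 0.4823 -0.2267  0.0422] 2.4175816560008347
[[1.1, -1.4], [0.0, -0.8], [0.2, -1.2], [-0.2, -0.0], [0.1, -0.6], [1.3, 1.6], [-0.3, 1.3], [0.8, -0.6], [0.2, -0.8], [0.8, 0.3]]
```

The knock left spoon 3 leaning, with its bowl at (0.450, −0.146, 0.207), over the −x side of the last cup. I'll turn the jaws to run along y, so the fingers clear that bowl.

Call:
servo_tool([
  [[0.3, 0, 0, 0, -6], [0.3, 0, 0, 0, -14], [0.3, 0, 0, 0, -22], [0.3, 0, 0, 0, -30], [0.3, 0, 0, 0, -38], [0.3, 0, 0, 0, -46], [0.3, 0, 0, 0, -54], [0.3, 0, 0, 0, -62], [0.3, 0, 0, 0, -70], [0.3, 0, 0, 0, -78]],
])

```text
t: 48.5
position: [0.492, -0.129, 0.3145]
tcp_rot: [0.256, 3.059, 0.035]
wrist_force: [-0.4, -0.2, -1.2]
grip_width: 0.0439
```

```bash
python3 plan.py 0.491 -0.138 0.315 182
```

```text
t 48.5 pos [ 0.492  -0.129   0.3145] az 170.4 tilt 4.32 q [ 0.81  0.34 -0.8   1.68  0.24  1.16  1.36] w 0.0439 F [-0.4 -0.2 -1.2]
shift [-0.6 -9.  -0.7] twist -11.6 dist 9
```

Call:
servo_tool([
  [[0.3, 0, -3, 0, -6], [0.3, 0, -6, 0, -11], [0.3, 0, -9, 0, -11.6], [0.3, 0, -9, 0, -11.6], [0.3, 0, -9, 0, -11.6]],
])

```text
t: 49.0
position: [0.4905, -0.1378, 0.3142]
tcp_rot: [-0.053, 3.067, 0.024]
wrist_force: [-0.1, -0.4, -1.2]
grip_width: 0.0435
```

```bash
python3 plan.py 0.491 -0.138 0.315 182; python3 - <<'E'
from h import *
c=vision.read_camera("wrist"); cv2.imwrite("pics/w46.png",c["pixels"])
s=vision.read_camera("side"); crop(s["pixels"],220,80,300,185,7,"s46.png")
E
```

```text
t 49.0 pos [ 0.4905 -0.1378  0.3142] az -178.1 tilt 4.32 q [ 0.86  0.35 -0.85  1.68  0.26  1.17  1.56] w 0.0435 F [-0.1 -0.4 -1.2]
shift [-0.5 -0.2 -0.7] twist -0.1 dist 1
```

```bash
python3 - <<'E'
from h import *
c=vision.read_camera("wrist"); s=vision.read_camera("side"); p,M,_=toolaxes()
g=lambda a:[220+a[0]/7-.5,80+a[1]/7-.5]
print("end",tri([(c,[257,185],1),(s,g((233,458)),0)]).round(4))
print("rim78",onz(c,[[267,123],[267,171],[118,133],[120,174]],.101,True).round(4).tolist())
print("bowl3",tri([(c,[243,139],1),(s,g((393,322)),0)]).round(4));print("bowl2",tri([(c,[194,170],1),(s,g((330,247)),0)]).round(4));print("bowl1",tri([(c,[148,168],1),(s,g((338,170)),0)]).round(4))
crop(c["pixels"],100,80,300,260,4,"w47.png")
E
```

```text
end [ 0.5199 -0.1318  0.1347]
rim78 [[0.4423, -0.1203, 0.101], [0.5074, -0.1175, 0.101], [0.4565, -0.3276, 0.101], [0.5162, -0.3289, 0.101]]
bowl3 [ 0.4499 -0.149   0.206 ]
bowl2 [ 0.4814 -0.197   0.2074]
bowl1 [ 0.4797 -0.2435  0.2142]
```

```bash
python3 plan.py 0.462 -0.142 0.315 182;python3 plan.py 0.462 -0.142 0.265 182;
```

```text
t 49.2 pos [ 0.4905 -0.1376  0.3143] az -178.0 tilt 4.32 q [ 0.86  0.35 -0.85  1.68  0.26  1.17  1.56] w 0.0435 F [ 0.2  0.4 -0.8]
shift [28.6 -3.4 -2.8] twist 0.0 dist 29
t 49.2 pos [ 0.4905 -0.1376  0.3143] az -178.0 tilt 4.32 q [ 0.86  0.35 -0.85  1.68  0.26  1.17  1.56] w 0.0435 F [ 0.2  0.4 -0.8]
shift [32.3 -4.  47. ] twist 0.0 dist 57
```

Call:
servo_tool([
  [[0.3, 8, -1, -1, 0], [0.3, 18, -2, -2, 0], [0.3, 27, -3, -3, 0], [0.3, 29, -4, -3, 0], [0.3, 29, -4, -3, 0], [0.3, 29, -4, -3, 0]],
])

```text
t: 49.8
position: [0.4617, -0.1428, 0.3153]
tcp_rot: [-0.054, 3.067, 0.023]
wrist_force: [0.4, 0.2, -0.5]
grip_width: 0.0438
```

```bash
python3 plan.py 0.462 -0.142 0.265 182; python3 - <<'E'
from h import *
c=vision.read_camera("wrist"); crop(c["pixels"],100,80,300,260,4,"w48.png")
s=vision.read_camera("side"); crop(s["pixels"],220,80,300,185,7,"s48.png")
E
```

```text
t 49.8 pos [ 0.4617 -0.1428  0.3153] az -178.0 tilt 4.35 q [ 0.93  0.3  -0.87  1.73  0.23  1.14  1.61] w 0.0438 F [ 0.4  0.2 -0.5]
shift [ 3.4  0.1 50.2] twist -0.0 dist 50
```

Call:
servo_tool([
  [[0.3, 0, 0, 10, 0], [0.3, 1, 0, 22, 0], [0.3, 2, 0, 34, 0], [0.3, 2, 0, 44, 0], [0.3, 2, 0, 50, 0], [0.3, 2, 0, 50, 0]],
])

```text
t: 50.5
position: [0.463, -0.1417, 0.264]
tcp_rot: [-0.056, 3.069, 0.025]
wrist_force: [0.7, -1.2, 0.3]
grip_width: 0.0436
```

```bash
python3 plan.py 0.492 -0.142 0.265 182; python3 - <<'E'
from h import *
c=vision.read_camera("wrist"); crop(c["pixels"],100,80,300,260,4,"w49.png")
s=vision.read_camera("side"); crop(s["pixels"],220,80,300,185,7,"s49.png")
E
```

```text
t 50.5 pos [ 0.463  -0.1417  0.264 ] az -178.0 tilt 4.24 q [ 0.9   0.35 -0.84  1.83  0.28  1.02  1.56] w 0.0436 F [ 0.7 -1.2  0.3]
shift [-29.   -1.3   1.1] twist 0.0 dist 29
```

Call:
servo_tool([
  [[0.3, -5, 0, 0, 0], [0.3, -10, 0, 0, 0], [0.3, -15, 0, 1, 0], [0.3, -20, 0, 1, 0], [0.3, -25, 0, 1, 0], [0.3, -29, 0, 1, 0], [0.3, -29, 0, 1, 0]],
])

```text
t: 51.3
position: [0.4934, -0.1406, 0.2664]
tcp_rot: [-0.056, 3.066, 0.024]
wrist_force: [0.2, -0.6, 0.1]
grip_width: 0.0437
```

```bash
python3 plan.py 0.492 -0.142 0.195 182; python3 - <<'E'
from h import *
c=vision.read_camera("wrist"); crop(c["pixels"],100,80,300,260,4,"w50.png")
s=vision.read_camera("side"); crop(s["pixels"],220,80,300,185,7,"s50.png")
E
```

```text
t 51.3 pos [ 0.4934 -0.1406  0.2664] az -177.9 tilt 4.39 q [ 0.84  0.4  -0.83  1.76  0.31  1.05  1.52] w 0.0437 F [ 0.2 -0.6  0.1]
shift [ 6.8 -2.4 71.1] twist 0.1 dist 71
```

Call:
servo_tool([
  [[0.3, 1, 0, 12, 0], [0.3, 2, 0, 26, 0], [0.3, 3, 0, 40, 0], [0.3, 4, -1, 52, 0], [0.3, 5, -1, 61, 0], [0.3, 6, -1, 66, 0], [0.3, 6, -1, 67, 0], [0.3, 6, -1, 67, 0]],
])

```text
t: 52.2
position: [0.492, -0.1406, 0.1992]
tcp_rot: [-0.056, 3.066, 0.024]
wrist_force: [1.5, 0.4, -1.2]
grip_width: 0.0438
```

```bash
python3 plan.py 0.492 -0.142 0.195 182; python3 - <<'E'
from h import *
c=vision.read_camera("wrist"); crop(c["pixels"],100,80,300,260,4,"w51.png")
E
```

```text
t 52.2 pos [ 0.492  -0.1406  0.1992] az -178.0 tilt 4.39 q [ 0.8   0.47 -0.78  1.86  0.39  0.89  1.45] w 0.0438 F [ 1.5  0.4 -1.2]
shift [ 0.4 -1.4  4.2] twist 0.0 dist 4
```

Call:
servo_tool([
  [[0.3, 0, 0, 2, 0], [0.3, 0, 0, 4, 0], [0.3, 0, 0, 5.5, 0], [0.3, 0, 0, 6.5, 0], [0.3, 0, 0, 6.5, 0]],
])

```text
t: 52.75
position: [0.4949, -0.1404, 0.1948]
tcp_rot: [-0.056, 3.06, 0.022]
wrist_force: [0.3, 0.4, 6.5]
grip_width: 0.0433
```

Call:
servo_tool([
  [[0.3, 0, 0, -1, 0], [0.3, 0, 5, -1, 0], [0.3, -1, 10, -1, 0], [0.3, -3, 14, -1, 0], [0.3, -3, 17, 0, 0], [0.3, -3, 17, 0, 0]],
])

```text
t: 53.35
position: [0.4979, -0.123, 0.1956]
tcp_rot: [-0.057, 3.059, 0.022]
wrist_force: [-0.2, -1.3, 1.0]
grip_width: 0.0438
```

```bash
python3 plan.py 0.492 -0.142 0.195 182; python3 - <<'E'
from h import *
c=vision.read_camera("wrist"); crop(c["pixels"],100,80,300,260,4,"w52.png")
s=vision.read_camera("side"); crop(s["pixels"],220,80,300,185,7,"s52.png")
E
```

```text
t 53.35 pos [ 0.4979 -0.123   0.1956] az -177.9 tilt 4.76 q [ 0.76  0.47 -0.77  1.87  0.4   0.88  1.41] w 0.0438 F [-0.2 -1.3  1. ]
shift [  6.6 -18.8  -0.2] twist 0.1 dist 20
```

Call:
servo_tool([
  [[0.3, -3, 0, 0, 0], [0.3, -6, 0, 0, 0], [0.3, -6, 0, 0, 0], [0.5, -6, 0, 0, 0], [0.6, -6, 0, 0, 0], [0.62, -6, 0, 0, 0], [0.62, -6, 0, 0, 0], [0.62, -6, 0, 0, 0]],
])

```text
t: 54.25
position: [0.5037, -0.1228, 0.1961]
tcp_rot: [-0.056, 3.059, 0.023]
wrist_force: [0.4, 0.3, -0.2]
grip_width: 0.0571
```

```bash
python3 plan.py 0.492 -0.142 0.195 182; python3 - <<'E'
from h import *
c=vision.read_camera("wrist"); crop(c["pixels"],100,80,300,260,4,"w53.png")
s=vision.read_camera("side"); crop(s["pixels"],220,80,300,185,7,"s53.png")
E
```

```text
t 54.25 pos [ 0.5037 -0.1228  0.1961] az -177.9 tilt 4.76 q [ 0.75  0.48 -0.77  1.86  0.4   0.88  1.41] w 0.0571 F [ 0.4  0.3 -0.2]
shift [ 12.5 -18.8  -0.2] twist 0.1 dist 23
```

Call:
servo_tool([
  [[0.62, -1, 0, -15, 0], [0.62, -3, 0, -35, 0], [0.62, -5, 0, -60, 0], [0.62, -7, 0, -85, 0], [0.62, -9, 0, -110, 0], [0.62, -10, 0, -130, 0], [0.62, -10, 0, -140, 0], [0.62, -10, 0, -140, 0]],
])

```text
t: 55.15
position: [0.5029, -0.1247, 0.3375]
tcp_rot: [-0.056, 3.057, 0.021]
wrist_force: [0.2, 0.8, 0.3]
grip_width: 0.0579
```

```bash
python3 plan.py 0.492 -0.142 0.195 182; python3 - <<'E'
from h import *
c=vision.read_camera("wrist"); cv2.imwrite("pics/w54.png",c["pixels"])
s=vision.read_camera("side"); crop(s["pixels"],210,60,300,185,5.5,"s54.png")
E
```

```text
t 55.15 pos [ 0.5029 -0.1247  0.3375] az -177.9 tilt 4.88 q [ 0.83  0.34 -0.85  1.62  0.26  1.22  1.54] w 0.0579 F [0.2 0.8 0.3]
shift [ 23.4 -18.7 140.8] twist 0.1 dist 144
```

```bash
python3 - <<'E'
from h import *
c=vision.read_camera("wrist"); s=vision.read_camera("side"); t=vision.read_camera("top"); p,M,_=toolaxes()
g=lambda a:[210+a[0]/5.5-.5,60+a[1]/5.5-.5]
for n,w,q in (("3",(230,89),(422,375)),("2",(189,155),(308,305)),("1",(144,152),(314,247)),("D",(256,168),(279,372))):
    print(n,tri([(c,w,1),(s,g(q),0)]).round(4))
print("rim",onz(c,[[256,112],[256,158],[116,121],[118,160]],.101,True).round(4).tolist())
print("toolz",M[:,2].round(3))
crop(c["pixels"],90,50,300,200,3.8,"w55.png"); crop(t["pixels"],270,140,370,220,7,"t55.png")
E
```

```text
3 [ 0.415  -0.1521  0.1964]
2 [ 0.4836 -0.1933  0.2092]
1 [ 0.4819 -0.2434  0.2112]
D [ 0.494  -0.1227  0.2192]
rim [[0.442, -0.1221, 0.101], [0.5069, -0.1198, 0.101], [0.4539, -0.3274, 0.101], [0.5131, -0.3278, 0.101]]
toolz [ 0.079  0.017 -0.997]
```

All four spoons are in the cups. Spoon 3 leans about 26° towards −x, with its bowl at (0.415, −0.152, 0.196). I'll grip it by the bowl faces and stand it straighter before pushing the rack.

```bash
python3 plan.py 0.418 -0.152 0.30 182; python3 - <<'E'
from h import *
c=vision.read_camera("wrist")
print("base3",onz(c,[[90+412/3.8-.5,50+370/3.8-.5]],.02,True).round(4))
E
```

```text
t 55.4 pos [ 0.5017 -0.1248  0.3352] az -177.9 tilt 4.63 q [ 0.83  0.35 -0.85  1.62  0.26  1.22  1.54] w 0.0578 F [ 1.   0.2 -0.4]
shift [ 87.1 -24.5  28. ] twist 0.1 dist 95
base3 [[ 0.507  -0.2162  0.02  ]]
```

Call:
servo_tool([
  [[0.55, 20, -5, 5, 0], [0.5, 45, -12, 12, 0], [0.5, 70, -20, 20, 0], [0.5, 86, -24, 27, 0], [0.5, 87, -25, 28, 0], [0.5, 87, -25, 28, 0], [0.5, 87, -25, 28, 0]],
])

```text
t: 56.15
position: [0.4196, -0.152, 0.3006]
tcp_rot: [-0.058, 3.06, 0.024]
wrist_force: [0.5, -0.0, 0.0]
grip_width: 0.0465
```

```bash
python3 plan.py 0.418 -0.152 0.165 182; python3 - <<'E'
from h import *
c=vision.read_camera("wrist"); cv2.imwrite("pics/w56.png",c["pixels"])
s=vision.read_camera("side"); crop(s["pixels"],210,60,300,185,5.5,"s56.png")
E
```

```text
t 56.15 pos [ 0.4196 -0.152   0.3006] az -177.9 tilt 4.75 q [ 1.03  0.24 -0.87  1.85  0.17  1.07  1.71] w 0.0465 F [ 0.5 -0.   0. ]
shift [ 12.6  -1.9 135. ] twist 0.1 dist 136
```

Call:
servo_tool([
  [[0.5, 3, 0, 25, 0], [0.5, 5, -1, 55, 0], [0.5, 8, -1, 85, 0], [0.5, 11, -2, 108, 0], [0.5, 12, -2, 118, 0], [0.5, 12, -2, 120, 0], [0.5, 12, -2, 120, 0]],
])

```text
t: 56.95
position: [0.4183, -0.1521, 0.1806]
tcp_rot: [-0.059, 3.058, 0.024]
wrist_force: [0.0, -0.2, 0.3]
grip_width: 0.0465
```

```bash
python3 plan.py 0.418 -0.152 0.165 182; python3 - <<'E'
from h import *
c=vision.read_camera("wrist"); crop(c["pixels"],130,80,360,280,3.4,"w57.png")
s=vision.read_camera("side"); crop(s["pixels"],210,60,300,185,5.5,"s57.png")
E
```

```text
t 56.95 pos [ 0.4183 -0.1521  0.1806] az -177.8 tilt 4.82 q [ 0.92  0.38 -0.78  2.06  0.35  0.76  1.54] w 0.0465 F [ 0.  -0.2  0.3]
shift [ 1.6 -0.1 15.5] twist 0.2 dist 16
```

Call:
servo_tool([
  [[0.5, 0, 0, 4, 0], [0.5, 1, 0, 8, 0], [0.1, 1, 0, 8, 0], [0.1, 1, 0, 8, 0], [0.1, 1, 0, 8, 0], [0.1, 1, 0, 8, 0], [0.1, 1, 0, 8, 0]],
], newtons=4)

```text
t: 57.75
position: [0.4183, -0.1523, 0.1731]
tcp_rot: [-0.059, 3.057, 0.023]
wrist_force: [0.5, 0.2, 0.5]
grip_width: 0.0237
```

```bash
python3 plan.py 0.490 -0.18 0.19 182; python3 - <<'E'
from h import *
c=vision.read_camera("wrist"); crop(c["pixels"],130,80,360,280,3.4,"w58.png")
s=vision.read_camera("side"); crop(s["pixels"],210,60,300,185,5.5,"s58.png")
E
```

```text
t 57.75 pos [ 0.4183 -0.1523  0.1731] az -177.8 tilt 4.88 q [ 0.91  0.39 -0.77  2.07  0.36  0.74  1.53] w 0.0237 F [0.5 0.2 0.5]
shift [-71.8 -30.3 -11.3] twist 0.2 dist 79
```

Call:
servo_tool([
  [[0.1, -5, 0, -6, 0], [0.1, -12, 0, -14, 0], [0.1, -20, 1, -22, 0], [0.1, -27, 2, -30, 0], [0.1, -34, 3, -38, 0], [0.1, -40, 4, -44, 0], [0.1, -46, 5, -48, 0], [0.1, -48, 5, -48, 0], [0.1, -48, 5, -48, 0]],
], newtons=6)

```text
t: 58.75
position: [0.4621, -0.1461, 0.2251]
tcp_rot: [-0.059, 3.057, 0.023]
wrist_force: [-0.7, 0.5, -0.4]
grip_width: 0.0215
```

```bash
python3 plan.py 0.490 -0.18 0.19 182; python3 - <<'E'
from h import *
c=vision.read_camera("wrist"); crop(c["pixels"],100,80,360,300,3,"w59.png")
s=vision.read_camera("side"); crop(s["pixels"],210,60,300,185,5.5,"s59.png")
E
```

```text
t 58.75 pos [ 0.4621 -0.1461  0.2251] az -177.8 tilt 4.88 q [ 0.87  0.39 -0.8   1.9   0.32  0.91  1.54] w 0.0215 F [-0.7  0.5 -0.4]
shift [-23.6 -35.5  36.7] twist 0.2 dist 56
```

Call:
servo_tool([
  [[0.1, -6, 0, 0, 0], [0.1, -12, 0, 0, 0], [0.1, -18, 0, 0, 0], [0.1, -24, 0, 0, 0], [0.1, -30, 0, 0, 0], [0.1, -36, 0, 0, 0], [0.1, -38, 0, 0, 0], [0.1, -38, 0, 0, 0]],
])

```text
t: 59.65
position: [0.4997, -0.1447, 0.2278]
tcp_rot: [-0.059, 3.058, 0.023]
wrist_force: [-0.2, -1.7, -0.5]
grip_width: 0.0213
```

```bash
python3 plan.py 0.470 -0.147 0.225 182; python3 - <<'E'
from h import *
c=vision.read_camera("wrist"); crop(c["pixels"],100,80,360,300,3,"w60.png")
s=vision.read_camera("side"); crop(s["pixels"],210,60,300,185,5.5,"s60.png")
E
```

```text
t 59.65 pos [ 0.4997 -0.1447  0.2278] az -177.8 tilt 4.83 q [ 0.8   0.44 -0.78  1.81  0.35  0.96  1.5 ] w 0.0213 F [-0.2 -1.7 -0.5]
shift [29.9 -1.2  0.3] twist 0.2 dist 30
```

Call:
servo_tool([
  [[0.1, 8, -1, 0, 0], [0.1, 16, -2, 0, 0], [0.1, 24, -2, 0, 0], [0.1, 27, -2, 2, 0], [0.1, 27, -2, 10, 0], [0.1, 28, -2, 20, 0], [0.1, 29, -2, 28, 0], [0.1, 29, -2, 34, 0], [0.1, 29, -2, 36, 0], [0.1, 29, -2, 36, 0]],
])

```text
t: 60.75
position: [0.4743, -0.1463, 0.1899]
tcp_rot: [-0.06, 3.057, 0.024]
wrist_force: [-0.6, 0.4, 4.6]
grip_width: 0.0225
```

```bash
python3 plan.py 0.470 -0.147 0.185 182; python3 - <<'E'
from h import *
c=vision.read_camera("wrist"); crop(c["pixels"],100,80,360,300,3,"w61.png")
s=vision.read_camera("side"); crop(s["pixels"],210,60,300,185,5.5,"s61.png")
E
```

```text
t 60.75 pos [ 0.4743 -0.1463  0.1899] az -177.8 tilt 4.9 q [ 0.82  0.45 -0.76  1.92  0.38  0.84  1.48] w 0.0225 F [-0.6  0.4  4.6]
shift [ 4.8 -0.6  4.6] twist 0.2 dist 7
```

Call:
servo_tool([
  [[0.1, -2, 0, -1, 0], [0.1, -4, 0, -1, 0], [0.33, -4, 0, -1, 0], [0.36, -4, 0, -1, 0], [0.36, -4, 0, -1, 0], [0.36, -4, 0, -1, 0]],
])

```text
t: 61.45
position: [0.4781, -0.1458, 0.1912]
tcp_rot: [-0.06, 3.057, 0.025]
wrist_force: [-0.0, 0.4, 0.9]
grip_width: 0.0336
```

```bash
python3 plan.py 0.470 -0.147 0.185 182; python3 - <<'E'
from h import *
c=vision.read_camera("wrist"); crop(c["pixels"],100,80,360,300,3,"w62.png")
s=vision.read_camera("side"); crop(s["pixels"],210,60,300,185,5.5,"s62.png")
E
```

```text
t 61.45 pos [ 0.4781 -0.1458  0.1912] az -177.8 tilt 4.91 q [ 0.81  0.45 -0.76  1.91  0.38  0.84  1.48] w 0.0336 F [-0.   0.4  0.9]
shift [ 8.7 -0.9  5.5] twist 0.2 dist 10
```

Call:
servo_tool([
  [[0.36, 0, 0, -10, 0], [0.36, 0, 0, -25, 0], [0.36, 0, 0, -45, 0], [0.36, 0, 0, -70, 0], [0.4, 0, 0, -95, 0], [0.4, 0, 0, -120, 0], [0.4, 0, 0, -130, 0], [0.4, 0, 0, -130, 0]],
])

```text
t: 62.35
position: [0.468, -0.1483, 0.3223]
tcp_rot: [-0.06, 3.054, 0.022]
wrist_force: [0.5, -0.3, 0.1]
grip_width: 0.0374
```

```bash
python3 plan.py 0.470 -0.147 0.185 182; python3 - <<'E'
from h import *
c=vision.read_camera("wrist"); crop(c["pixels"],80,40,360,260,2.8,"w63.png")
s=vision.read_camera("side"); crop(s["pixels"],210,60,300,185,5.5,"s63.png")
E
```

```text
t 62.35 pos [ 0.468  -0.1483  0.3223] az -177.8 tilt 5.07 q [ 0.93  0.3  -0.85  1.71  0.22  1.15  1.64] w 0.0374 F [ 0.5 -0.3  0.1]
shift [ 10.   -0.6 137. ] twist 0.2 dist 137
```

```bash
cat > rack2.py <<'E'
from h import *
from rackfit import fit
E
python3 - <<'E'
from h import *
c=vision.read_camera("wrist"); f=lambda a:[80+a[0]/2.8-.5,40+a[1]/2.8-.5]
s=vision.read_camera("side"); t=vision.read_camera("top")
obs=[(f((128,292)),(-.031,-.106,.101)),(f((541,281)),(-.031,.106,.101)),(f((543,400)),(.031,.106,.101)),(f((141,404)),(.031,-.106,.101)),(f((145,229)),(-.056,-.13,.016)),(f((573,215)),(-.056,.13,.016)),(f((573,399)),(.056,.13,.016))]
def fn(p):
    r=[]
    for uv,P in obs:
        cs,sn=np.cos(p[2]),np.sin(p[2])
        r+=list(proj(c,[p[0]+cs*P[0]-sn*P[1],p[1]+sn*P[0]+cs*P[1],P[2]],True)[0]-uv)
    return r
q=least_squares(fn,[.48,-.225,.04],loss="soft_l1");print("rack wrist",q.x.round(4),np.degrees(q.x[2]),np.round(q.fun,1).tolist())
crop(t["pixels"],270,140,370,220,7,"t63.png")
E
```

```text
rack wrist [ 0.4776 -0.2242  0.0441] 2.5251924825342673 [-1.0, -0.3, 1.7, -0.9, 0.5, 0.7, -0.9, 1.2, -1.2, -0.1, 1.0, -0.3, -0.2, 0.3]
```

All four spoons now stand nearly upright in x. Next I'll go behind the rack with the jaws wide open, turned so the push heads about −6°, because the rack also has to shift about 24 mm in −y.

```bash
python3 plan.py 0.390 -0.226 0.32 174
```

```text
t 62.6 pos [ 0.4666 -0.1482  0.3195] az -177.8 tilt 4.78 q [ 0.93  0.3  -0.85  1.72  0.22  1.15  1.64] w 0.037 F [ 0.2  0.7 -0.2]
shift [ 79.2 -74.6  -8.1] twist 8.2 dist 109
```

Call:
servo_tool([
  [[0.5, 16, -10, -4, 0], [0.7, 36, -25, -8, 2], [0.9, 58, -45, -8, 5], [0.98, 75, -65, -8, 7], [0.98, 79, -74, -8, 8], [0.98, 79, -75, -8, 8], [0.98, 79, -75, -8, 8]],
])

```text
t: 63.3
position: [0.3911, -0.2254, 0.3197]
tcp_rot: [0.15, 3.057, 0.037]
wrist_force: [0.5, 0.2, -0.1]
grip_width: 0.088
```

```bash
python3 plan.py 0.390 -0.226 0.03 174; python3 - <<'E'
from h import *
c=vision.read_camera("wrist"); cv2.imwrite("pics/w64.png",c["pixels"])
s=vision.read_camera("side"); crop(s["pixels"],200,20,340,185,4,"s64.png")
print(toolaxes()[1].round(3).tolist())
E
```

```text
t 63.3 pos [ 0.3911 -0.2254  0.3197] az 174.3 tilt 4.83 q [ 1.17  0.23 -0.81  1.79  0.13  1.13  1.8 ] w 0.088 F [ 0.5  0.2 -0.1]
shift [ 24.1  -8.8 288.6] twist 0.3 dist 290
[[-0.992, 0.096, 0.082], [0.097, 0.995, 0.02], [-0.08, 0.028, -0.996]]
```

Call:
servo_tool([
  [[0.98, 3, -1, 40, 0], [0.98, 7, -2, 80, 0], [0.98, 10, -4, 120, 0], [0.98, 13, -5, 160, 0], [0.98, 17, -6, 200, 0], [0.98, 20, -7, 240, 0], [0.98, 23, -8, 275, 0], [0.98, 24, -9, 289, 0], [0.98, 24, -9, 289, 0], [0.98, 24, -9, 289, 0]],
])

```text
t: 64.4
position: [0.3915, -0.225, 0.0301]
tcp_rot: [0.145, 3.056, 0.037]
wrist_force: [0.3, -0.1, 0.5]
grip_width: 0.091
```

```bash
python3 plan.py 0.390 -0.226 -0.012 174; python3 - <<'E'
from h import *
c=vision.read_camera("wrist"); cv2.imwrite("pics/w65.png",c["pixels"])
s=vision.read_camera("side"); crop(s["pixels"],200,60,320,185,5,"s65.png")
E
```

```text
t 64.4 pos [ 0.3915 -0.225   0.0301] az 174.5 tilt 4.9 q [ 0.82  0.62 -0.45  2.2   0.6   0.36  1.38] w 0.091 F [ 0.3 -0.1  0.5]
shift [ 4.8 -2.3 41.8] twist 0.5 dist 42
```

Call:
servo_tool([
  [[0.98, 1, 0, 12, 0], [0.98, 2, -1, 25, 0], [0.98, 4, -2, 35, 0], [0.98, 5, -2, 41, 0], [0.98, 5, -2, 43, 0], [0.98, 5, -2, 43, 0]],
])

```text
t: 65.1
position: [0.3906, -0.2266, -0.012]
tcp_rot: [0.147, 3.053, 0.035]
wrist_force: [-0.3, -0.4, 0.9]
grip_width: 0.0911
```

```bash
python3 plan.py 0.410 -0.226 -0.0125 174; python3 - <<'E'
from h import *
s=vision.read_camera("side"); crop(s["pixels"],200,60,320,185,5,"s66.png")
E
```

```text
t 65.1 pos [ 0.3906 -0.2266 -0.012 ] az 174.4 tilt 5.01 q [ 0.73  0.69 -0.31  2.23  0.68  0.23  1.31] w 0.0911 F [-0.3 -0.4  0.9]
shift [-19.1   2.4   2.2] twist 0.4 dist 19
```

Call:
servo_tool([
  [[0.98, -3, 0, 0.2, 0], [0.98, -6, -0.5, 0.5, 0], [0.98, -9, -1, 0.7, 0], [0.98, -12, -1, 0.9, 0], [0.98, -15, -1.5, 1.2, 0], [0.98, -17, -1.7, 1.4, 0], [0.98, -19, -2, 1.5, 0], [0.98, -21, -2, 1.7, 0], [0.98, -23, -2.3, 1.8, 0], [0.98, -25, -2.5, 2, 0]],
])

```text
t: 66.15
position: [0.4126, -0.2309, -0.0123]
tcp_rot: [0.145, 3.059, 0.035]
wrist_force: [-6.1, 1.1, 4.6]
grip_width: 0.0911
```

```bash
python3 plan.py 0.410 -0.226 -0.0125 174; python3 - <<'E'
from h import *
s=vision.read_camera("side"); crop(s["pixels"],200,60,320,185,5,"s67.png")
t=vision.read_camera("top"); crop(t["pixels"],270,140,370,220,7,"t67.png")
E
```

```text
t 66.15 pos [ 0.4126 -0.2309 -0.0123] az 174.5 tilt 4.7 q [ 0.74  0.71 -0.35  2.17  0.66  0.29  1.32] w 0.0911 F [-6.1  1.1  4.6]
shift [3.  4.6 0.1] twist 0.5 dist 6
```

Call:
servo_tool([
  [[0.98, -2, -0.2, 0, 0], [0.98, -4, -0.4, 0.1, 0], [0.98, -6, -0.6, 0.3, 0], [0.98, -8, -0.8, 0.4, 0], [0.98, -10, -1, 0.6, 0], [0.98, -12, -1.2, 0.7, 0], [0.98, -14, -1.4, 0.9, 0], [0.98, -16, -1.6, 1.1, 0], [0.98, -18, -1.8, 1.2, 0], [0.98, -20, -2, 1.4, 0]],
])

```text
t: 67.25
position: [0.4296, -0.2333, -0.0129]
tcp_rot: [0.143, 3.065, 0.038]
wrist_force: [-5.3, 3.0, 3.1]
grip_width: 0.0914
```

```bash
cat h.py rackfit.py | head -80; python3 - <<'E'
from bench import ctrl,vision
from h import *
import cv2
s=ctrl.sense();print(s['t'],s['position'].round(4) if hasattr(s['position'],'round') else s['position'],s['wrist_force'])
a=vision.read_camera('top');crop(a['pixels'],260,130,370,220,7,'pics/t68.png')
b=vision.read_camera('side');cv2.imwrite('pics/s68.png',b['pixels'])
E
```

```text
import numpy as np, cv2
from bench import ctrl, vision
from scipy.optimize import least_squares
from scipy.spatial.transform import Rotation as R
def proj(c,P,fish=False):
    P=np.atleast_2d(P); T=c["T"]; p=(P-T[:3,3])@T[:3,:3]
    if fish:
        r=np.hypot(p[:,0],p[:,1])+1e-12; th=np.arctan2(r,p[:,2])
        return np.c_[c["cx"]+c["fx"]*th*p[:,0]/r, c["cy"]+c["fy"]*th*p[:,1]/r]
    return np.c_[c["cx"]+c["fx"]*p[:,0]/p[:,2], c["cy"]+c["fy"]*p[:,1]/p[:,2]]
def ray(c,uv,fish=False):
    uv=np.atleast_2d(uv).astype(float); x=(uv[:,0]-c["cx"])/c["fx"]; y=(uv[:,1]-c["cy"])/c["fy"]
    if fish:
        th=np.hypot(x,y)+1e-12; d=np.c_[np.sin(th)*x/th,np.sin(th)*y/th,np.cos(th)]
    else: d=np.c_[x,y,np.ones(len(x))]
    return d@c["T"][:3,:3].T
def onz(c,uv,z,fish=False):
    d=ray(c,uv,fish); o=c["T"][:3,3]; s=(z-o[2])/d[:,2]; return o+s[:,None]*d
def tri(obs): # list of (cam,uv,fish)
    A=np.zeros((3,3));b=np.zeros(3)
    for c,uv,f in obs:
        d=ray(c,uv,f)[0]; d/=np.linalg.norm(d); M=np.eye(3)-np.outer(d,d); A+=M; b+=M@c["T"][:3,3]
    return np.linalg.solve(A,b)
def crop(img,x0,y0,x1,y1,k,name):
    cv2.imwrite("pics/"+name,cv2.resize(img[y0:y1,x0:x1],None,fx=k,fy=k,interpolation=cv2.INTER_CUBIC))
def toolaxes():
    s=ctrl.sense(); return np.array(s["position"]), R.from_rotvec(s["tcp_rot"]).as_matrix(), s
from h import *
def fit(obs, p0=(0.5,-0.16,0)):
    def f(p):
        r=[]
        for c,uv,P in obs:
            cs,sn=np.cos(p[2]),np.sin(p[2])
            W=[p[0]+cs*P[0]-sn*P[1],p[1]+sn*P[0]+cs*P[1],P[2]]
            r+=list((proj(c,W)[0]-uv)/c["fx"]*500)
        return r
    s=least_squares(f,p0,loss="soft_l1"); return s.x, np.array(s.fun)
67.25 [ 0.4296 -0.2333 -0.0129] [-5.30891197  3.00316357  3.09364205]
```

```bash
cat >look.py <<'E'
import sys
from h import *
n=sys.argv[1]
s=ctrl.sense();print(s['t'],np.round(s['position'],4),np.round(s['wrist_force'],1))
a=vision.read_camera('top');b=vision.read_camera('side')
A=cv2.resize(a['pixels'][130:220,260:370],None,fx=7,fy=7,interpolation=cv2.INTER_CUBIC)
cv2.imwrite(f'pics/t{n}.png',A[:600,:800]); cv2.imwrite(f'pics/s{n}.png',b['pixels'])
E
python3 look.py 69
```

```text
67.35 [ 0.4304 -0.2334 -0.0128] [-5.5  2.7  1.4]
```

View pics/t69.png

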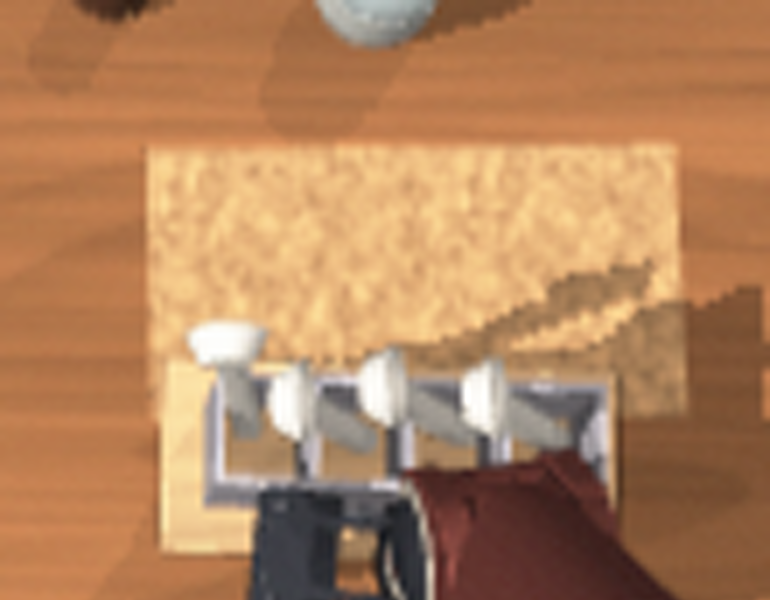

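View pics/s69.png

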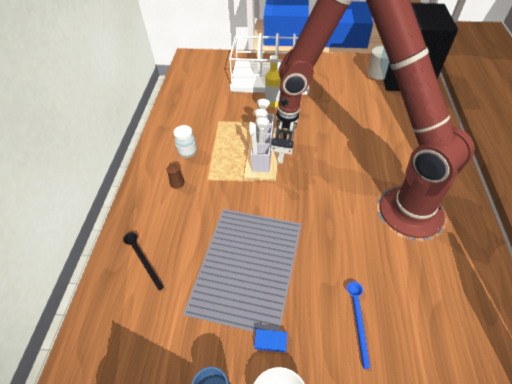

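Call:
servo_tool([
  [[0.98, -2.4, -0.2, 0.1, -0.4], [0.98, -4.8, -0.4, 0.3, -0.8], [0.98, -7.2, -0.6, 0.5, -1.2], [0.98, -9.6, -0.8, 0.7, -1.6], [0.98, -12, -1, 0.9, -2], [0.98, -14.4, -1.2, 1.0, -2.4], [0.98, -16.8, -1.4, 1.2, -2.8], [0.98, -19.2, -1.6, 1.4, -3.2], [0.98, -21.6, -1.8, 1.6, -3.6], [0.98, -24, -2, 1.8, -4]],
])

```text
t: 68.45
position: [0.4536, -0.2379, -0.0134]
tcp_rot: [0.038, 3.067, 0.034]
wrist_force: [-4.0, 0.1, -1.6]
grip_width: 0.091
```

```bash
python3 look.py 70; cat plan.py
```

```text
68.45 [ 0.4536 -0.2379 -0.0134] [-4.   0.1 -1.6]
import sys
from h import *
def plan(x,y,z,az=None):
    p,M,s=toolaxes()
    d=M.T@(np.array([x,y,z])-p)*1000
    a0=np.degrees(np.arctan2(M[1,0],M[0,0])); tw=0 if az is None else -((az-a0+180)%360-180)
    print("t",round(s["t"],2),"pos",np.round(p,4),"az",round(a0,1),"tilt",np.round(np.degrees(np.arccos(-M[2,2])),2),"q",np.round(s["qpos"],2),"w",round(s["grip_width"],4),"F",np.round(s["wrist_force"],1))
    print("shift",d.round(1),"twist",round(tw,1), "dist",round(np.linalg.norm(d)))
if __name__=="__main__": plan(*map(float,sys.argv[1:]))
```

View pics/t70.png

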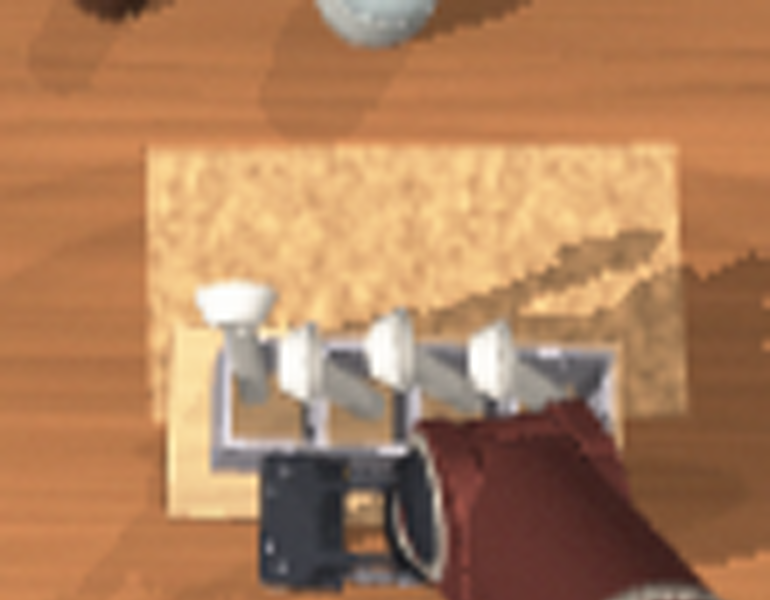

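```bash
python3 plan.py 0.4776 -0.242 -0.013 182
```

```text
t 68.55 pos [ 0.4547 -0.238  -0.0132] az 178.6 tilt 4.55 q [ 0.75  0.75 -0.42  2.05  0.65  0.39  1.39] w 0.0908 F [-2.5  0.4 -1.9]
shift [-22.9  -3.4   1.5] twist -3.4 dist 23
```

Call:
servo_tool([
  [[0.98, -2.4, -0.4, 0.1, -0.4], [0.98, -4.8, -0.7, 0.3, -0.8], [0.98, -7.2, -1.1, 0.4, -1.2], [0.98, -9.6, -1.5, 0.6, -1.6], [0.98, -12, -1.8, 0.7, -2], [0.98, -14.4, -2.2, 0.9, -2.4], [0.98, -16.8, -2.5, 1.0, -2.8], [0.98, -19.2, -2.9, 1.2, -3.2], [0.98, -21.6, -3.3, 1.4, -3.6], [0.98, -24, -3.6, 1.5, -4]],
])

```text
t: 69.55
position: [0.4788, -0.2422, -0.0129]
tcp_rot: [-0.071, 3.064, 0.029]
wrist_force: [-3.3, -0.5, -2.9]
grip_width: 0.0908
```

```bash
python3 look.py 71; python3 plan.py 0.5 -0.246 -0.013 182
```

```text
69.55 [ 0.4788 -0.2422 -0.0129] [-3.3 -0.5 -2.9]
t 69.65 pos [ 0.4794 -0.2423 -0.0128] az -177.4 tilt 4.61 q [ 0.76  0.78 -0.46  1.99  0.65  0.44  1.45] w 0.0913 F [-2.3 -1.1 -2.2]
shift [-20.3  -4.6   1.7] twist 0.6 dist 21
```

View pics/t71.png

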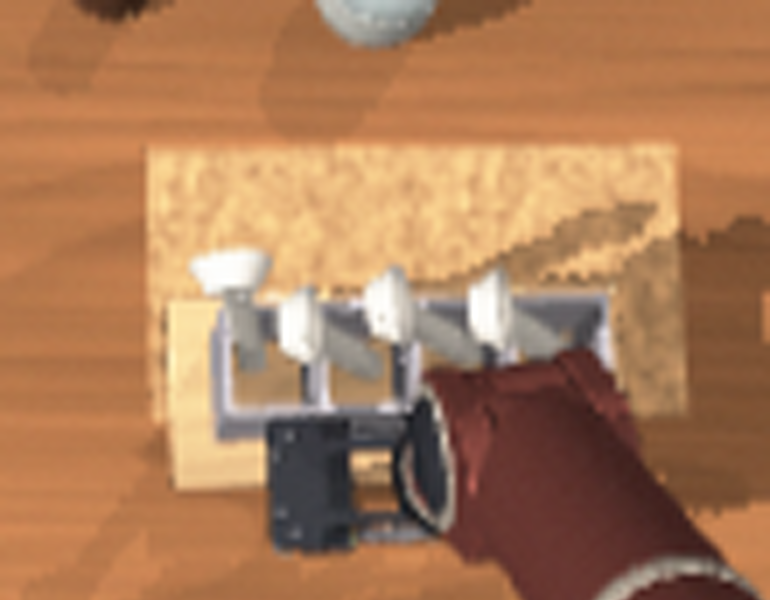

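View pics/s71.png

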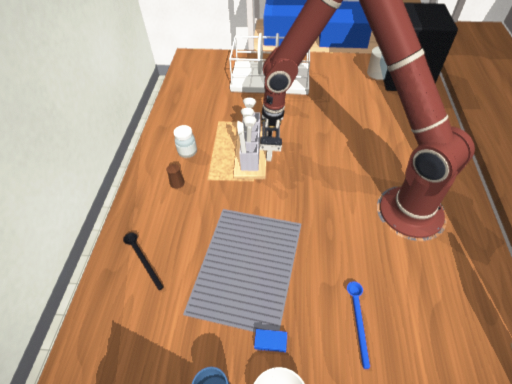

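Call:
servo_tool([
  [[0.98, -2.4, -0.5, 0.2, 0], [0.98, -4.8, -1.1, 0.4, 0], [0.98, -7.2, -1.6, 0.6, 0], [0.98, -9.6, -2.2, 0.8, 0], [0.98, -12, -2.7, 1.0, 0], [0.98, -14.4, -3.3, 1.2, 0], [0.98, -16.8, -3.8, 1.4, 0], [0.98, -19.2, -4.4, 1.6, 0], [0.98, -21.6, -4.9, 1.8, 0], [0.98, -24, -5.5, 2, 0]],
])

```text
t: 70.65
position: [0.5019, -0.2457, -0.0129]
tcp_rot: [-0.073, 3.066, 0.03]
wrist_force: [-7.2, 1.1, 2.7]
grip_width: 0.091
```

```bash
python3 look.py 72; python3 plan.py 0.525 -0.252 -0.013 182
```

```text
70.65 [ 0.5019 -0.2457 -0.0129] [-7.2  1.1  2.7]
t 70.75 pos [ 0.5031 -0.2459 -0.0129] az -177.3 tilt 4.54 q [ 0.75  0.8  -0.47  1.92  0.63  0.49  1.47] w 0.091 F [-5.   1.1  0.5]
shift [-21.5  -7.1   1.6] twist 0.7 dist 23
```

View pics/t72.png

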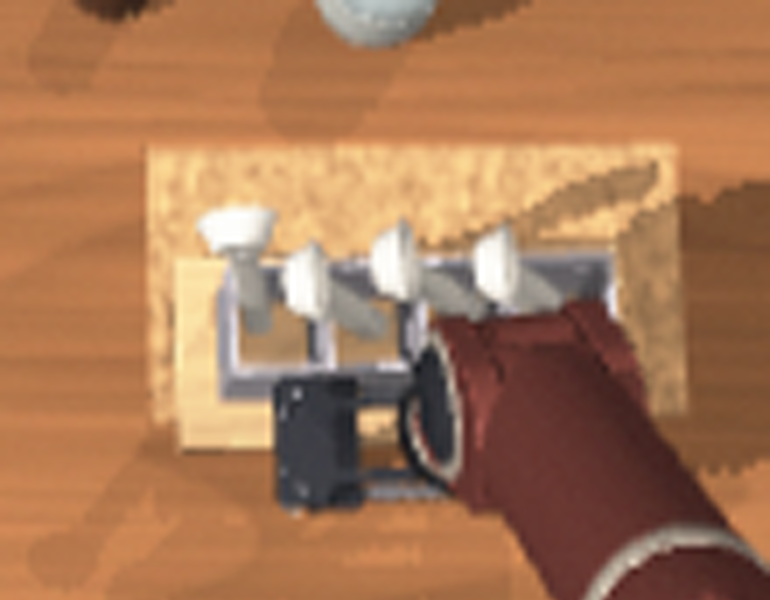

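Call:
servo_tool([
  [[0.98, -2.4, -0.6, 0.2, 0], [0.98, -4.8, -1.2, 0.4, 0], [0.98, -7.2, -1.8, 0.6, 0], [0.98, -9.6, -2.4, 0.8, 0], [0.98, -12, -3, 0.9, 0], [0.98, -14.4, -3.6, 1.1, 0], [0.98, -16.8, -4.2, 1.3, 0], [0.98, -19.2, -4.8, 1.4, 0], [0.98, -21.6, -5.4, 1.6, 0], [0.98, -24, -6, 1.8, 0]],
])

```text
t: 71.75
position: [0.5261, -0.25, -0.0129]
tcp_rot: [-0.075, 3.067, 0.031]
wrist_force: [-6.6, 1.2, 3.4]
grip_width: 0.0912
```

```bash
python3 look.py 73; python3 plan.py 0.545 -0.254 -0.013 182
```

```text
71.75 [ 0.5261 -0.25   -0.0129] [-6.6  1.2  3.4]
t 71.85 pos [ 0.527  -0.2501 -0.0129] az -177.3 tilt 4.49 q [ 0.74  0.83 -0.49  1.86  0.62  0.54  1.48] w 0.0912 F [-4.9  1.5  0.8]
shift [-17.7  -4.8   1.4] twist 0.7 dist 18
```

View pics/t73.png

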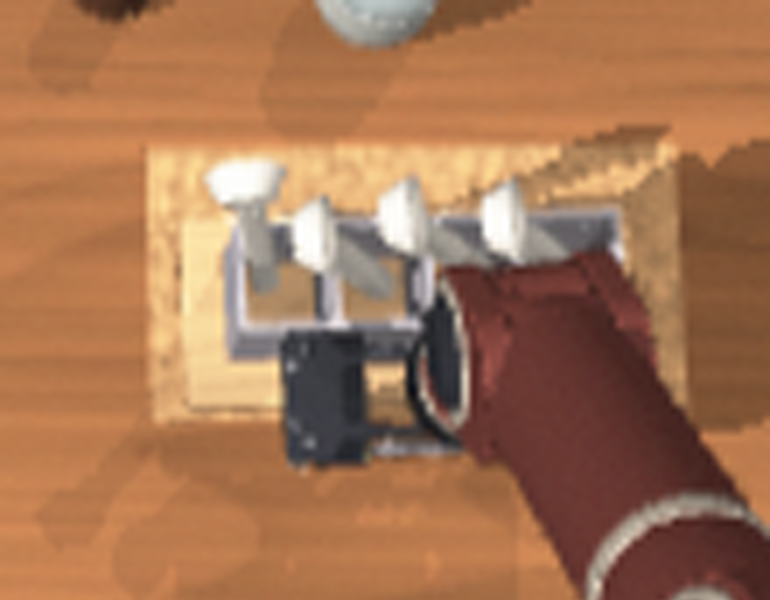

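Call:
servo_tool([
  [[0.98, -2.2, -0.5, 0.2, 0], [0.98, -4.4, -1, 0.4, 0], [0.98, -6.6, -1.5, 0.5, 0], [0.98, -8.8, -2, 0.7, 0], [0.98, -11, -2.5, 0.9, 0], [0.98, -13, -2.9, 1.0, 0], [0.98, -14.5, -3.3, 1.1, 0], [0.98, -15.8, -3.6, 1.2, 0], [0.98, -16.5, -3.8, 1.3, 0], [0.98, -17, -4, 1.4, 0]],
])

```text
t: 72.85
position: [0.5428, -0.2526, -0.013]
tcp_rot: [-0.076, 3.068, 0.032]
wrist_force: [-6.9, 1.4, 3.5]
grip_width: 0.0912
```

```bash
python3 look.py 74; python3 plan.py 0.50 -0.246 -0.013 182
```

```text
72.85 [ 0.5428 -0.2526 -0.013 ] [-6.9  1.4  3.5]
t 72.95 pos [ 0.5428 -0.2526 -0.013 ] az -177.2 tilt 4.33 q [ 0.73  0.84 -0.5   1.81  0.61  0.58  1.5 ] w 0.0914 F [-6.7  1.1  3.9]
shift [42.4  8.7 -2.9] twist 0.8 dist 43
```

View pics/t74.png

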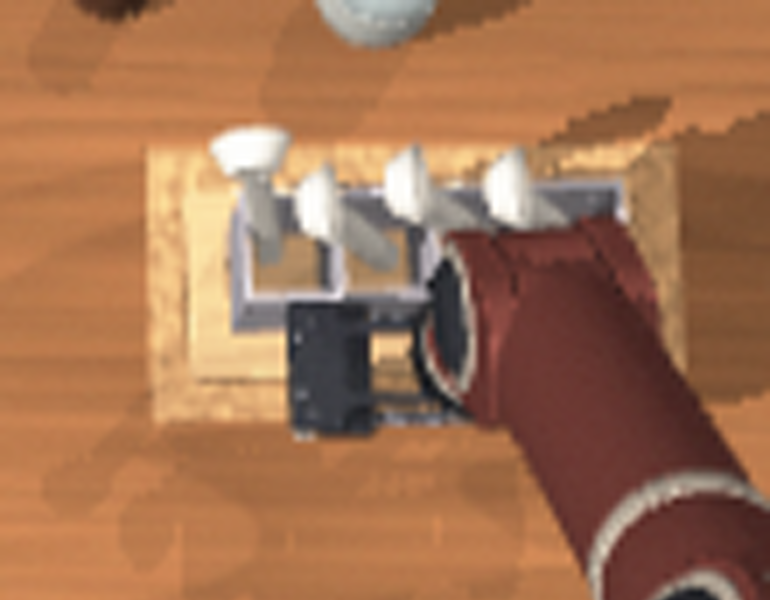

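View pics/s74.png

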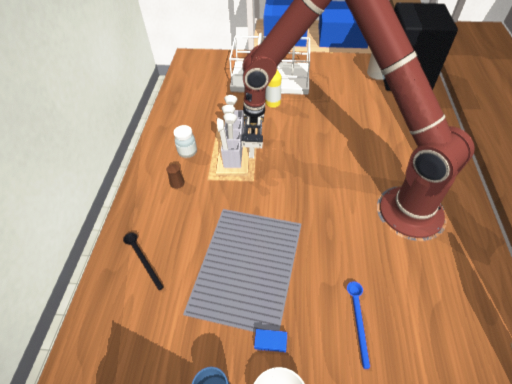

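Call:
servo_tool([
  [[0.98, 2, 0.2, 0, 0], [0.98, 6, 0.6, -0.3, 0], [0.98, 12, 1.2, -0.8, 0], [0.98, 20, 2, -1.4, 0], [0.98, 30, 3, -2.1, 0], [0.98, 42, 4.2, -3, 0], [0.98, 56, 5, -5, 0], [0.98, 70, 6, -15, 0], [0.98, 80, 7, -40, 0], [0.98, 90, 8, -70, 0]],
])

```text
t: 73.95
position: [0.4458, -0.2501, 0.0503]
tcp_rot: [-0.076, 3.07, 0.033]
wrist_force: [0.1, -0.8, 0.4]
grip_width: 0.0906
```

Call:
servo_tool([
  [[0.98, 0, 0, -40, 0], [0.98, 0, 0, -80, 0], [0.98, 0, 0, -120, 0], [0.98, 0, 40, -150, 0], [0.98, 0, 80, -150, 0], [0.98, 0, 120, -150, 0], [0.98, 0, 160, -150, 0], [0.98, 0, 200, -150, 0], [0.98, 0, 240, -150, 0], [0.98, 0, 240, -150, 0]],
])

```text
t: 74.95
position: [0.4225, -0.0083, 0.2055]
tcp_rot: [-0.092, 3.067, 0.035]
wrist_force: [0.7, 0.1, 0.1]
grip_width: 0.0909
```

```bash
python3 look.py 75; python3 -c "
import cv2;a=cv2.imread('pics/s75.png');cv2.imwrite('pics/s75c.png',cv2.resize(a[60:210,160:300],None,fx=4,fy=4,interpolation=cv2.INTER_CUBIC))"
```

```text
74.95 [ 0.4225 -0.0083  0.2055] [0.7 0.1 0.1]
```

View pics/t75.png

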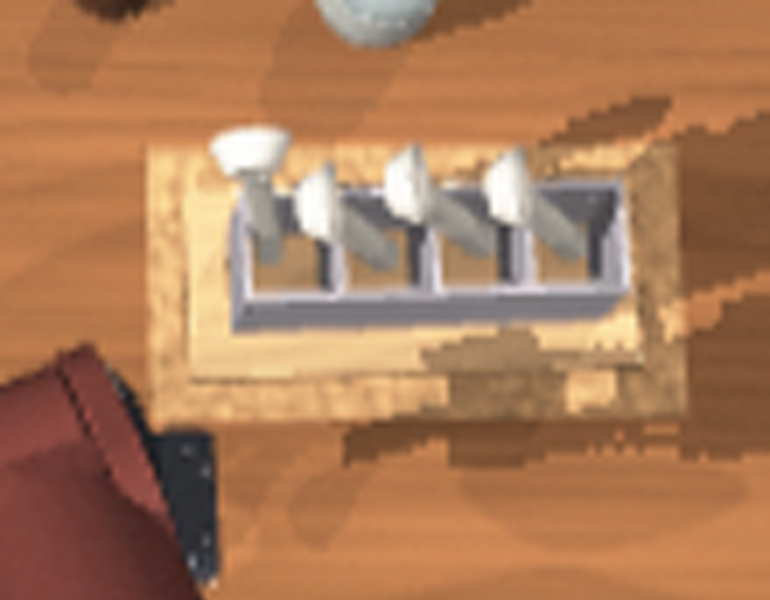

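View pics/s75c.png

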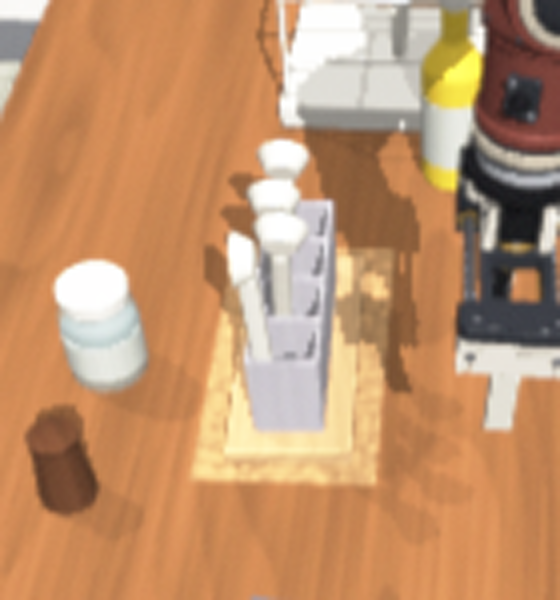

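```bash
python3 - <<'E'
from h import *
a=vision.read_camera('top')
f=lambda c,r:(260+c/7-.5,130+r/7-.5)
print('slab',onz(a,[f(190,380),f(643,365),f(190,195)],.016).round(3)[:,:2].tolist(),'\nmat',onz(a,[f(152,420),f(686,415),f(148,147),f(678,145)],0).round(3)[:,:2].tolist())
print(ctrl.sense()['wrist_force'],ctrl.sense()['t'])
print(ctrl.finish_job())
E
```

```text
slab [[0.54, -0.117], [0.553, -0.377], [0.65, -0.116]] 
mat [[0.52, -0.096], [0.528, -0.405], [0.683, -0.093], [0.689, -0.404]]
[-0.48134597 -0.96823681 -0.03692136] 75.1
the job is handed in; nothing more can be done
None
```

All four white spoons stand handle down, bowl up in the rack's cups, one per cup. I then slid the loaded rack onto the cork mat with the open fingertips against the slab's near edge. I handed the job in at about 75 s of the 210 s allowed.

**Last checks:**
- **Slab on the mat:** three of the slab's corners, measured in the top view, lie about 20 to 30 mm inside the mat's edges. The fourth corner follows from the known slab size.
- **Spoons:** all four looked the same before and after the arm backed off.
- **Robot:** clear of everything, with about 1 N or less on the wrist.
- **Force while pushing:** the readings I took at the end of each push were about 8 N or less.
- **Other things:** the other kitchen things in view in the last pictures, and the black and blue look-alike spoons, were not touched or moved.

**What did not go as expected:**
- The rack shifted a little at about 45 s, while the spoons were going in. I re-stood one spoon afterwards.
- The spoons lean about 15 to 17° in their cups instead of standing upright.
- The fingertips turned out to lie about 20 mm behind the reported TCP, not 14 mm ahead as the text says. I worked with the measured value.

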